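# Set a treadmill speed sensor's air gap with a feeler

### The job

Set the air gap of the treadmill's speed sensor with the 3 mm feeler: take the red-handled feeler from its rack, slide its blade down between the sensor and the pulley until its handle rests on the sensor, and let go; then push the sensor bracket in by its tab, gently, until the blade is nipped. Take the handle again and draw the blade up about 10 mm between the faces to feel that it moves with a light drag (if it is loose, close the gap a little more and try again), slide it back fully home and leave it standing nipped in the gap for the clamp screw to be tightened. Never crush the sensor, and leave the other feelers and the things lying about alone.

Things in the scene. Friction and masses are not known exactly. Their poses are not given: they have to be found in the camera images.
- unit: fixed treadmill drive tray (motor, roller, pulley and speed sensor; belt off): dark steel, 340 x 630 mm, floor 4 mm thick, lips 18 mm high. In its frame it spans x -100 to +240, y -150 to +480 mm. Origin on the bench under the nominal pulley face. The motor (x 100 to 200, y 0 to 240 mm) is 110 mm high
- pulley (a point): nominal middle of the pulley's flat outer face, which looks to the tray's -y, towards the sensor. Black pulley, 90 mm across, 24 mm wide, axle along y and 55 mm above the bench, so its top is 100 mm up. Roller and pulley really sit up to 4.5 mm further in or out along y than this point shows, unmeasured; they do not give
- sensor: yellow speed sensor, 24 (x) x 14 (y) x 28 (z) mm, top 100 mm above the bench. Origin: middle of the upper edge of its sensing face; axes as the tray's: +y points across the gap to the pulley. The gap starts 5 to 16 mm wide. The sensor sits on a spring leaf and gives back to -y 1 mm per 8 N, at most 4 mm; a nip over 8 N crushes it
- tab (a point): middle of the upper edge of the outer (-y) face of the sensor bracket's push tab: grey upright sheet steel, 34 mm wide (x), 4 mm thick, upper edge 64 mm above the bench, outer face 90 mm from the sensing face. Axes as the tray's. Pushed to +y, the bracket slides along the tray's y towards the pulley
- bracket: the grey sheet-steel sensor bracket: foot 34 mm wide on the tray floor with an upright at each end, sensor leaf and push tab. Origin: on the tray floor under the sensing face; axes as the tray's. Its clamp screw is half tight: sliding the bracket takes about 7 N, and the bracket stays where it is left. The bracket can slide 18 mm from its outermost place
- gauge3: 3 mm feeler, the one to use: red handle 24 (x) x 30 (y) mm, 36 mm tall; steel blade 16 mm wide (x), 3 mm thick (y), 26 mm out of the handle's underside. About 45 g. Origin: middle of the blade's lower end, z up; the handle spans z = 26 to 62 mm. Stands upright in one of the rack's slots, handle resting on the rack's top. A good fit nips it with 3 to 6 N
- gauge2: 2 mm feeler with a blue handle, otherwise the same, in another slot; leave alone
- gauge5: 5 mm feeler with a yellow handle, otherwise the same, in another slot; leave alone
- rack: fixed wooden rack 70 (x) x 172 (y) x 40 mm high, origin under its middle; three slots 22 (x) x 10 (y) mm in a row along y, 56 mm apart; the blades' width lies along the rack's x
- screwdriver: orange screwdriver 115 mm long, 26 mm thick, lying in the tray beside the sensor bracket (55 to 70 mm to its -x), along the tray's y; origin below its middle; leave alone
- dish: steel screw dish, 110 mm across, 28 mm high, on the bench; origin under its middle; leave alone
- chalk: blue 22 mm cube of cue chalk on the bench; origin under its middle; leave alone

How it is judged (in metres and radians):
On the way, in this order (a step that is already met when the one before it is completed fails the run):
1. the red feeler's blade is fully down between sensor and pulley (x of gauge3 in the frame of sensor between -0.008 and 0.008 m and y of gauge3 in the frame of sensor between -0.001 and 0.015 m and z of gauge3 in the frame of sensor below -0.0235 m and angle between gauge3's own z axis and vertical below 0.25 rad), for 0.2 s.
2. the blade, let go, is nipped by the sensor (x of gauge3 in the frame of sensor between -0.008 and 0.008 m and y of gauge3 in the frame of sensor between -0.001 and 0.005 m and z of gauge3 in the frame of sensor below -0.0235 m and angle between gauge3's own z axis and vertical below 0.25 rad and contact force between gauge3 and sensor above 2.5 N and contact force between the fingers and gauge3 below 0.1 N), for 0.3 s.
3. the feeler, held in the fingers, is drawn up 6 to 20 mm and drags on the sensor (x of gauge3 in the frame of sensor between -0.008 and 0.008 m and y of gauge3 in the frame of sensor between -0.001 and 0.005 m and z of gauge3 in the frame of sensor between -0.02 and -0.006 m and contact force between gauge3 and sensor above 1.2 N and contact force between the fingers and gauge3 above 1 N), for 0.1 s.
At the end, for the whole second after the job is handed in: The red feeler stands upright (within 0.25 rad) and at rest in the gap, let go: blade within 2.5 mm of fully home (handle on the sensor's top), within 8 mm of the middle of the sensor's width, lying on the sensing face, and still nipped with more than 1.5 N between blade and sensor (x of gauge3 in the frame of sensor between -0.008 and 0.008 m and y of gauge3 in the frame of sensor between -0.001 and 0.005 m and z of gauge3 in the frame of sensor below -0.0235 m and angle between gauge3's own z axis and vertical below 0.25 rad and contact force between gauge3 and sensor above 1.5 N and linear speed of gauge3 below 0.01 m/s); the robot touches nothing.
It fails at once if the sensor is crushed: bracket pushed until the sensor bears on the blade with more than 8 N (contact force between gauge3 and sensor above 8 N and contact force between any of the fingers, the arm and bracket above 0.5 N).
It fails at once if the feeler is forced against the sensor with more than 25 N (contact force between gauge3 and sensor above 25 N).
It fails at once if another feeler is moved more than 15 mm (distance of any of gauge2, gauge5 from where it was at the start of the episode above 0.015 m).
It fails at once if the screwdriver, the screw dish or the chalk is moved more than 30 mm (distance of any of screwdriver, dish, chalk from where it was at the start of the episode above 0.03 m).
It also fails if it takes over 67 s, if anything falls off the work surface, if the arm or the gripper's body presses on something with over 40 N, if the wrist force passes 120 N, or if a joint passes its speed limit or range.

### The arm

A 6-joint arm with a two-finger parallel gripper is mounted at the origin on the work surface. World frame = base frame: x ahead of the robot, y to its left, z up, the work surface at z = 0. Lengths are in mm, angles in rad, forces in N, time in s.
With the tool pointing down it reaches from about 350 to 875 mm from the base axis. Payload 4.2 kg.
Tool frame: the origin (TCP) lies at the very end of the fingers, on their centre line; the grasp point (between the pads) lies 19 mm behind it; z points along the fingers, y is the direction in which the jaws open and shut (so a half turn about z gives the same grasp; the last joint's range is limited). The gripper opens to 85 mm and grips with 20 to 120 N. Pads are 22 mm wide; open, the fingers measure 114 mm over their backs; the gripper's body (76 mm by 85 mm) begins 54 mm behind the grasp point. The pads swing forward as they close: fully open they stand 13 mm farther back than shut.
Start: joints at [-1.033, 0.385, 0.008, 0, -1.194, -0.259], TCP at [172.018, -600.84, 231.312] pointing down, gripper open.
Joint ranges: [-3.14, 3.14], [-1.21, 2.06], [-1.07, 1.41], [-3.16, 2.05], [-2.99, -0.16], [-3.1, 3.1]. Speed limits (rad/s): [2.79, 2.79, 3.14, 3.14, 3.14, 3.14].

### API

Orientations are given as a unit quaternion [x, y, z, w].
In Python, from bench import arm gives the robot as it stands.
- The arm moves only by the tool apply_moves, never from a script. Its argument "plan" is one flat list of numbers, 5 for each row, row after row: the gripper's target within -1 to 1 (shut at 1, half-way at 0, fully open at -1), then the shift along the world's x, y, z in m, then the turn about the world's z in degrees. A call has 1 to 8 rows; each row is the pose to reach, as a shift and turn from the pose commanded when the call began; what a row does not reach only later rows make up. A row lasts 1/12 s, in which the tool goes at most 41.7 mm and 7.16 degrees, less where a joint would pass 70% of its speed; a pose out of reach is approached as far as the arm can. A call with a gripper value outside its range is refused whole. The fingers move at their own pace and stop on an object; the grip force is fixed at half the most. Time passes only in rows, so rows that repeat a pose let the fingers close. It gives the time, the measured TCP pose, the force and the opening at its end, in the units of the state.
- arm.read_state(): the state, without advancing time (a new reading comes with each control period).
- arm.get_image(name): name is "scene" or "top"; returns a dict with "color" (400x640x3 uint8, red, green, blue), "range_z" (400x640 float32, mm along the optical axis (not along the pixel's ray), 0 where there is no reading), "camera_matrix" (3x3 intrinsics, pixels), "k1" (the pictures are not rectified: a ray, as slopes to the right and down, at radius r is drawn at 1 + k1 r^2 times it, then the intrinsics apply), "camera_from_world" (4x4, takes a point from world to camera coordinates). Camera axes: x right, y down, z forward; pixel columns grow to the right and rows downward; lengths in mm; the calibration is good to about 2 mm. A picture is of the moment at which its call begins.
- arm.job_done(): hands the job in, once; it reports no verdict.
The state is a dict: "clock": time; "joints": joint angles; "joint_vel": joint speeds; "joint_efforts": joint torques, N m; "position": TCP position; "ee_rot": TCP orientation; "contact_force": force on the tool from outside, world axes, zero at the start; "wrist_torque": the same for the moment, N m; "gripper_width": finger opening in mm.
Only numpy, scipy, OpenCV 4.12 (cv2) and the standard library are available. Lean on these libraries where they do the work, as an engineer would, in place of code of your own. Each camera call takes 0.05 s, during which the arm holds its last target.

## Working session

There is one attempt and no reset: what is moved stays moved. The work goes in short steps, Python scripts to look and compute and a tool call to move; the robot and the scene stay as the last step left them, time stands still between calls to the robot, and variables do not carry over. Pictures are saved under pics/ and viewed, and the job is handed in when it is done.

Besides the shell and the picture viewer there is one more tool, called after "Call:" by a JSON object that holds its "api" and its "payload". apply_moves: Moves the arm, as the interface text tells. Its arguments: {"type":"object","properties":{"plan":{"type":"array","items":{"type":"number"}}},"required":["plan"]}

```bash
mkdir -p pics; ls; cat > h.py <<'E'
import numpy as np, cv2
from bench import arm
def grab(name,tag):
    d=arm.get_image(name)
    np.savez(f'{tag}.npz',**{k:np.array(v) for k,v in d.items()})
    cv2.imwrite(f'pics/{tag}.png',cv2.cvtColor(d['color'],cv2.COLOR_RGB2BGR))
    return d
def load(tag): return dict(np.load(f'{tag}.npz'))
def ray(d,uv):
    K=d['camera_matrix'];k1=float(d['k1']);T=d['camera_from_world']
    uv=np.atleast_2d(uv).astype(float)
    p=(uv-[K[0,2],K[1,2]])/[K[0,0],K[1,1]]
    rd=np.linalg.norm(p,axis=1,keepdims=True); r=rd.copy()
    for _ in range(20): r=rd/(1+k1*r*r)
    s=p/(1+k1*r*r)
    dc=np.c_[s,np.ones(len(s))]
    R=T[:3,:3]; return -R.T@T[:3,3], dc@R   # origin, dirs with unit optical depth
def atz(d,uv,z):
    o,v=ray(d,uv); return o+v*((z-o[2])/v[:,2])[:,None]
def atdepth(d,uv):
    uv=np.atleast_2d(uv); o,v=ray(d,uv)
    z=d['range_z'][uv[:,1].astype(int),uv[:,0].astype(int)]
    return o+v*z[:,None]
def proj(d,P):
    P=np.atleast_2d(P);T=d['camera_from_world'];K=d['camera_matrix']
    c=P@T[:3,:3].T+T[:3,3]; s=c[:,:2]/c[:,2:]; s=s*(1+float(d['k1'])*(s**2).sum(1,keepdims=True))
    return s*[K[0,0],K[1,1]]+[K[0,2],K[1,2]]
E
python3 - <<'E'
from h import *
print(arm.read_state())
for n in ('scene','top'):
    d=grab(n,n+'0'); o,_=ray(d,[[320,200]]); print(n,o,d['camera_matrix'],d['k1'])
E
```

```text
pics
{'clock': 0.0, 'joints': array([-1.03341908e+00,  3.85574825e-01,  6.62951002e-03, -4.93642600e-04,
       -1.19403320e+00, -2.58578196e-01]), 'joint_vel': array([-9.51514555e-04,  1.20791066e-03,  5.47940752e-05, -1.33301406e-03,
        3.88899579e-04,  1.41882611e-04]), 'joint_efforts': array([-3.31609508e-04, -3.92286694e+01,  1.88407373e+01,  4.18638155e+00,
       -4.61490912e-03, -5.85793558e-06]), 'position': array([ 171.84024155, -600.29812466,  230.21281395]), 'ee_rot': array([-1.38858229e-01,  9.90311642e-01,  1.09473025e-03, -2.11377844e-04]), 'contact_force': array([-0.22342888, -0.03302483, -0.37397137]), 'wrist_torque': array([-0.00404917, -0.01361596,  0.06699625]), 'gripper_width': 85.30406015083058}
scene [1023.55119785 -337.34980516  814.91665894] [[464.99530948   0.         314.23782314]
 [  0.         464.99530948 197.67573663]
 [  0.           0.           1.        ]] -0.04400554214430962
top [ 450.23255247 -145.21220481  929.59383474] [[390.41835253   0.         310.20512184]
 [  0.         390.41835253 199.85465223]
 [  0.           0.           1.        ]] -0.08740301360080306
```

View pics/scene0.png

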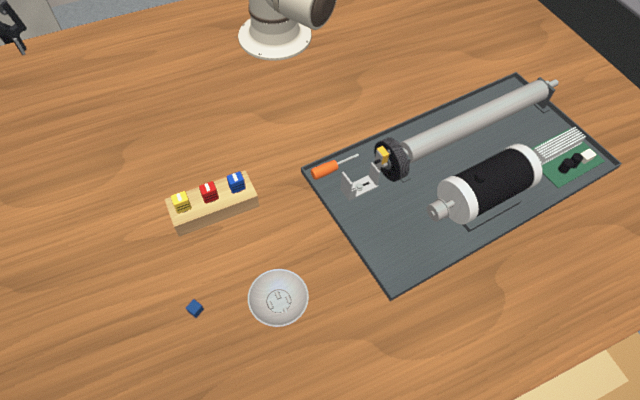

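View pics/top0.png

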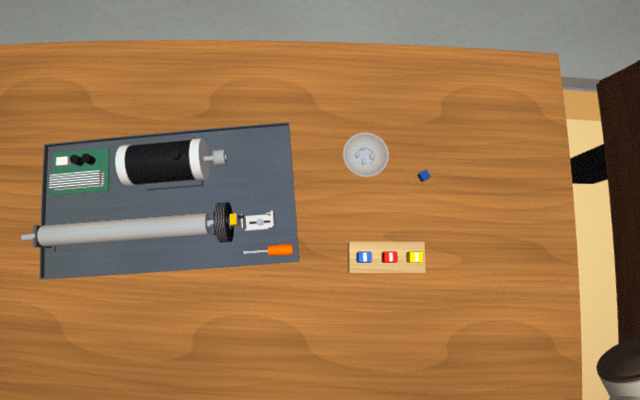

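```bash
python3 - <<'E'
from h import *
t=load('top0');s=load('scene0')
a=t['color'][180:280,190:440];b=s['color'][130:210,290:430]
cv2.imwrite('pics/z1.png',cv2.cvtColor(cv2.resize(t['color'][195:265,195:305],None,fx=7,fy=7,interpolation=cv2.INTER_NEAREST),cv2.COLOR_RGB2BGR))
cv2.imwrite('pics/z2.png',cv2.cvtColor(cv2.resize(s['color'][130:205,300:420],None,fx=6,fy=6,interpolation=cv2.INTER_NEAREST),cv2.COLOR_RGB2BGR))
print('tray corners', atz(t,[[45,145],[289,125],[298,262],[42,277]],18).round(1))
print(atz(s,[[304,170],[517,75],[619,163],[391,297]],18).round(1))
for n,d in (('top',t),('scene',s)):
    hsv=cv2.cvtColor(d['color'],cv2.COLOR_RGB2HSV)
    for c,lo,hi in (('red',(0,160,90),(6,255,255)),('blue',(100,120,60),(125,255,255)),('yel',(24,160,90),(34,255,255)),('org',(7,200,120),(17,255,255))):
        m=cv2.inRange(hsv,np.array(lo),np.array(hi))
        k,l,st,ce=cv2.connectedComponentsWithStats(m)
        for i in range(1,k):
            if st[i,4]>12: print(n,c,st[i],ce[i].round(1),'atz76',atz(d,ce[i],76).round(0)[0])
E
```

```text
tray corners [[ 724.7  543.2   18. ]
 [ 786.7  -79.9   18. ]
 [ 455.6 -113.3   18. ]
 [ 395.   504.3   18. ]]
[[ 470.  -109.8   18. ]
 [ 403.9  506.    18. ]
 [ 726.3  543.5   18. ]
 [ 795.8  -76.7   18. ]]
top red [382 252   7  11  68] [385.2 256.6] atz76 [ 472. -304.   76.]
top red [392 252   5  11  45] [394.3 256.9] atz76 [ 472. -324.   76.]
top blue [419 170  11  11  77] [423.9 175.1] atz76 [ 656. -392.   76.]
top blue [357 252   7  10  58] [359.8 256.6] atz76 [ 470. -249.   76.]
top blue [366 252   5  10  41] [368.4 256.4] atz76 [ 471. -268.   76.]
top yel [230 214   6  11  59] [232.4 218.7] atz76 [545.  33.  76.]
top yel [407 252   8  10  70] [410.6 256.5] atz76 [ 473. -360.   76.]
top yel [418 252   5  10  45] [420.2 256.3] atz76 [ 474. -381.   76.]
top org [268 245  25  10 229] [279.9 249.6] atz76 [481. -75.  76.]
scene red [199 181  19  22 211] [208.4 191.7] atz76 [ 486. -315.   76.]
scene blue [227 172  18  21 220] [235.8 182.6] atz76 [ 486. -260.   76.]
scene blue [187 300  16  17 159] [194.4 307.9] atz76 [ 701. -403.   76.]
scene yel [378 147  10   9  45] [382.5 150.9] atz76 [528.  40.  76.]
```

View pics/z1.png

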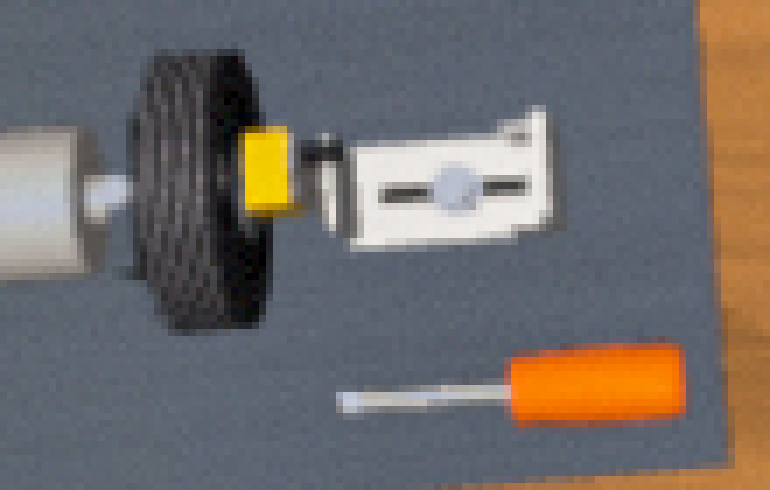

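View pics/z2.png

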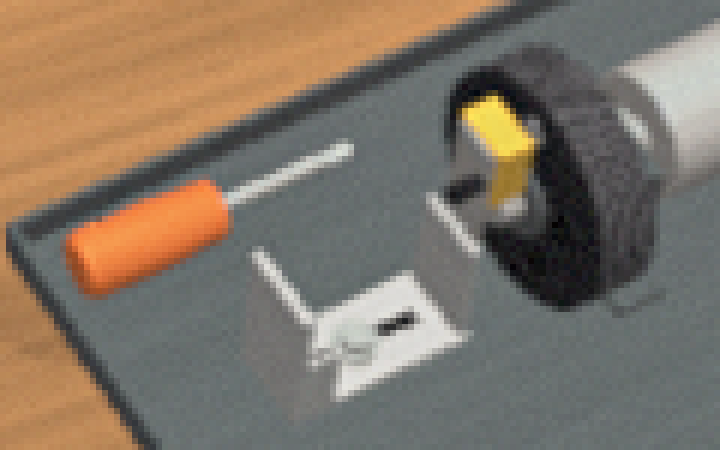

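```bash
python3 - <<'E'
from h import *
for n in ('top','scene'):
    d=load(n+'0'); hsv=cv2.cvtColor(d['color'],cv2.COLOR_RGB2HSV).astype(int)
    H,W=400,640
    uu,vv=np.meshgrid(np.arange(W),np.arange(H)); P=atdepth(d,np.c_[uu.ravel(),vv.ravel()]).reshape(H,W,3)
    np.save(n+'_P.npy',P)
    boxes={'red':((378,248,402,268),(195,178,222,206)),'sensor':((224,208,244,230),(372,140,396,170)),'tab':((255,205,280,235),(338,165,365,202)),'pulley':((212,200,236,245),(372,134,412,184))}
    for k,b in boxes.items():
        b=b[0 if n=='top' else 1]; q=P[b[1]:b[3],b[0]:b[2]].reshape(-1,3)
        hist=np.histogram(q[:,2],bins=np.arange(0,145,5)); print(n,k,[(int(e),int(c)) for e,c in zip(hist[1],hist[0]) if c>3])
        for z0 in ((76,) if k=='red' else (100,) if k in('sensor','pulley') else (64,)):
            w=q[abs(q[:,2]-z0)<4]; print('  n',len(w),'min',w.min(0).round(1) if len(w) else '','max',w.max(0).round(1) if len(w) else '','mean',w.mean(0).round(1))
E
```

```text
top red [(35, 122), (40, 169), (45, 9), (60, 8), (70, 54), (75, 107)]
  n 154 min [ 460.3 -328.8   72. ] max [ 484.6 -299.8   79.6] mean [ 472.1 -314.2   76. ]
top sensor [(0, 71), (5, 39), (15, 4), (30, 6), (40, 11), (45, 11), (50, 18), (55, 16), (60, 9), (65, 21), (70, 21), (75, 15), (80, 25), (85, 21), (90, 26), (95, 74), (100, 48)]
  n 115 min [520.1  17.9  96.4] max [561.3  47.8 103.6] mean [542.6  31.9  99.7]
top tab [(0, 274), (5, 339), (10, 48), (15, 13), (20, 6), (25, 5), (30, 6), (35, 13), (40, 5), (55, 4), (60, 20), (65, 12)]
  n 32 min [535.2 -56.6  61.3] max [568.9 -50.7  66.9] mean [551.9 -53.6  64.4]
top pulley [(0, 153), (5, 122), (15, 8), (30, 13), (35, 4), (40, 16), (45, 9), (50, 16), (55, 22), (60, 30), (65, 75), (70, 49), (75, 46), (80, 53), (85, 59), (90, 94), (95, 191), (100, 107)]
  n 275 min [517.4  21.5  96. ] max [561.3  69.1 103.7] mean [540.9  48.5  99.4]
scene red [(0, 85), (35, 122), (40, 208), (45, 26), (50, 20), (55, 18), (60, 32), (65, 22), (70, 50), (75, 127)]
  n 167 min [ 462.  -329.7   72.2] max [ 486.9 -299.8   79.4] mean [ 475.8 -314.8   76.1]
scene sensor [(0, 46), (5, 33), (20, 5), (25, 5), (30, 4), (40, 14), (45, 17), (50, 35), (55, 44), (60, 33), (65, 30), (70, 31), (75, 37), (80, 55), (85, 62), (90, 57), (95, 127), (100, 77)]
  n 186 min [521.   20.2  96. ] max [559.4  64.5 102.8] mean [541.5  41.2  99.6]
scene tab [(0, 400), (5, 311), (10, 49), (15, 24), (20, 29), (25, 27), (30, 21), (35, 29), (40, 13), (45, 17), (50, 16), (55, 19), (60, 32), (65, 8)]
  n 40 min [535.3 -55.   60.5] max [571.  -47.7  67.4] mean [554.2 -51.6  63.8]
scene pulley [(0, 292), (5, 226), (10, 38), (15, 35), (20, 31), (25, 37), (30, 34), (35, 30), (40, 53), (45, 45), (50, 68), (55, 83), (60, 87), (65, 93), (70, 89), (75, 115), (80, 105), (85, 105), (90, 120), (95, 207), (100, 96)]
  n 267 min [521.   20.2  96. ] max [564.1  71.  102.8] mean [543.3  47.8  99.3]
```

```bash
python3 - <<'E'
from h import *
th=np.radians(6.0); ex=np.array([np.cos(th),np.sin(th)]); ey=np.array([-np.sin(th),np.cos(th)])
for n,b in (('top',(224,208,244,230)),('scene',(372,140,396,170))):
    d=load(n+'0'); P=np.load(n+'_P.npy'); hsv=cv2.cvtColor(d['color'],cv2.COLOR_RGB2HSV).astype(int)
    sl=(slice(b[1],b[3]),slice(b[0],b[2]))
    h=hsv[sl]; m=(h[...,0]>20)&(h[...,0]<36)&(h[...,1]>120)
    vs,us=np.nonzero(m); us=us+b[0];vs=vs+b[1]
    print(n,'V values'); 
    for r in range(h.shape[0]): print(' '.join('%3d'%x if mm else '  .' for x,mm in zip(h[r,:,2],m[r])))
    Z=P[vs,us,2]; V=hsv[vs,us,2]
    top=Z>95
    q=atz(d,np.c_[us,vs][top],100)[:,:2]
    a=q@ex;c=q@ey
    print('x',a.min(),a.max(),'y',c.min(),c.max(),'n',top.sum(), 'depth mean', P[vs,us][top].mean(0))
    # tray outline
    m2=(np.abs(P[...,2]-18)<3)
E
```

```text
top V values
  .   .   .   8   .   .   .   .   .   .   .   .   .   .   .   .   .   .   .   .
  .   .   .   .   .   .   .   .   .   .   .   .   .   .   .   .   .   .   .   .
  .   .   .   .   .   .   .   .   .   .   .   .   .   .   .   .   .   .   .   .
  .   .   .   .   .   .   .   .   .   .   .   .   .   .   .   .   .   .   .   .
  .   .   .   .   .   .   .   .   .   .   .   .   .   .   .   .   .   .   .   .
  .   .   .   .   .   .  99 114   .   . 197 192   .   .   .   .   .   .   .   .
  .   .   .   .   . 105 228 232 229 237 240 239   .   .   .   .   .   .   .   .
  .   .   .   .   . 124 251 244 242 242 243 247   .   .   .   .   .   .   .   .
  .   .   .   .   .   . 248 243 241 241 243 243   .   .   .   .   .   .   .   .
  .   .   .   .   .   . 247 241 241 241 243 242   .   .   .   .   .   .   .   .
  .   .   .   .   .   . 246 243 242 241 243 245   .   .   .   .   .   .   .   .
  .   .   .   .   .   . 248 243 242 242 244 244   .   .   .   .   .   .   .   .
  .   .   .   .   .   . 248 244 242 244 245 244   .   .   .   .   .   .   .   .
  .   .   .   .   .   . 248 244 244 243 244 245
[... 3138 characters left out ...]
.   .   .   .   .   .   .   .   .   .   .   .   .   .   .   .   .   .   .   .   .   .
  .   .   .   .   .   .   .   .   .   .   .   .   .   .   .   .   .   .   .   .   .   .   .   .
  .   .   .   .   .   .   .   .   .   .   .   .   .   .   .   .   .   .   .   .   .   .   .   .
  .   .   .   .   .   .   .   .   .   .   .   .   .   .   .   .   .   .   .   .   .   .   .   .
  .   .   .   .   .   .   .   .   .   .   .   .   .   .   .   .   .   .   .   .   .   .   .   .
  .   .   .   .   .   .   .   .   .   .   .   .   .   .   .   .   .   .   .   .   .   .   .   .
x 532.5204745682548 560.7026975193529 y -36.31660797988437 -21.36058664527537 n 67 depth mean [544.47493842  28.53723579 100.33728785]
```

```bash
python3 - <<'E'
from h import *
th=np.radians(6.0); ex=np.array([np.cos(th),np.sin(th)]); ey=np.array([-np.sin(th),np.cos(th)])
for n,b in (('top',(226,210,240,228)),('scene',(374,143,394,160))):
    d=load(n+'0'); c=d['color'].astype(int)[b[1]:b[3],b[0]:b[2]]
    y=np.minimum(c[...,0],c[...,1])-c[...,2]
    print(n,y.max()); print(y)
    # pulley brightness row just beyond
for n in ('top','scene'):
    d=load(n+'0')
    for p in [(229.4,218),(235.6,218)] if n=='top' else [(383,146),(389,153.5),(377,148.5),(384,155)]:
        w=atz(d,p,100)[0][:2]; print(n,p,w.round(1),'tray-ax',(w@ex).round(1),(w@ey).round(1))
E
```

```text
top 215
[[  0  -3   2   3  -4  -6 -17 -22 -21 -22 -19 -22 -21 -19]
 [ -2   1  -3  -8  -7 -11 -18 -20 -26 -28 -21 -21 -17 -20]
 [-14  -6   1  -5  -5  -1 -12 -14 -12 -10 -22 -26 -22 -18]
 [ -1 -11 -13  10  59  84  56  78  93  82   3 -22 -19 -21]
 [  3  -8   5  66 182 182 178 191 200 153   8 -15 -20 -17]
 [  1  -6  -1  59 210 205 203 206 205 169   3  -6 -11 -15]
 [ -5  -1  -2  51 208 206 203 203 203 160  -2  -4  -3  -7]
 [  3  -5  -3  42 205 201 202 201 206 161  -4  -5  -5  -5]
 [  1  -3  -4  39 206 203 204 205 205 159  -4  -4   3  -1]
 [  0  -3  -7  35 207 206 206 204 205 184  10  -1   0   4]
 [  2  -1 -13  22 208 208 203 206 210 199  25  -4   0   1]
 [  0  -5 -15   8 208 208 209 203 210 195  37  -1   2  -1]
 [ -1  -4 -19   2 203 207 211 208 207 199  45  -2   1   3]
 [ -1  -5 -11  11 204 215 209 204 209 206  67  12   1   1]
 [ -6  -4  -7   8 145 162 153 144 142 134  72  49  19   2]
 [ -3  -4  -8   2  48  57  75  81  59  53  40  34  11 -12]
 [  0  -5  -5  -6   3   1  20  16  -1  -5  -7  -6 -14 -20]
 [ -1  -4  -6  -2  -4  -2   0 -10 -19 -22 -23 -23 -21 -22]]
scene 140
[[-10  -5 -12  -3  
[... 1036 characters left out ...]
78 129 133 118  96  89  65  15  -9  -6
    0  -3]
 [ -7   3   2   5   3   1   0   1  29  82  94  84  71  69  50  10  -8   1
   -3  -3]
 [ -8   0   4   2   1   4   1  -1  13  64  72  69  68  65  39   3  -8  -6
   -2   0]
 [ -4   4   4   3   1   6   3   3  29  70  75  73  69  52  19   1  -6  -8
   -5  -1]
 [ -3   3   4   1  -2   0   0   7  34  70  71  71  71  46   7  -8  -9  -8
   -7  -4]]
top (229.4, 218) [543.9  34.3] tray-ax 544.5 -22.7
top (235.6, 218) [544.3  20.9] tray-ax 543.5 -36.1
scene (383, 146) [533.7  35.2] tray-ax 534.5 -20.8
scene (389, 153.5) [555.3  37. ] tray-ax 556.1 -21.2
scene (377, 148.5) [534.7  21.1] tray-ax 534.0 -34.9
scene (384, 155) [554.8  26.1] tray-ax 554.5 -32.1
```

```bash
python3 - <<'E'
from h import *
d=load('top0');P=np.load('top_P.npy');g=d['color'].astype(int).sum(2)//3
print('cols',list(range(210,240)))
for r in range(204,240,2): print(r,g[r,210:240])
for r in range(206,238,3): print(r,P[r,210:240,2].round(0).astype(int))
E
python3 - <<'E'
import sys; sys.path.insert(0,'.')
import os; os.chdir('.')
from h import *
d=load('top0')
im=cv2.resize(d['color'][195:245,205:245],None,fx=12,fy=12,interpolation=cv2.INTER_CUBIC)
im=np.clip(im.astype(float)*1.8,0,255).astype(np.uint8)
d=load('scene0')
im2=cv2.resize(d['color'][130:180,365:415],None,fx=12,fy=12,interpolation=cv2.INTER_CUBIC)
im2=np.clip(im2.astype(float)*1.8,0,255).astype(np.uint8)
cv2.imwrite('pics/z3.png',im[...,::-1]);cv2.imwrite('pics/z4.png',im2[...,::-1])
E
```

```text
cols [210, 211, 212, 213, 214, 215, 216, 217, 218, 219, 220, 221, 222, 223, 224, 225, 226, 227, 228, 229, 230, 231, 232, 233, 234, 235, 236, 237, 238, 239]
204 [ 97 102 100 101 104  90  79  55  69  51  46  73  53  58  66  37  29  11
  15  24  80 101 100  98 102 103 100  98 102 105]
206 [ 98 101 103 105 103  79  62  78  52  63  70  50  72  59  53  31  19  21
  18  12  25  78 100 101 104 101 101 104 101 100]
208 [101  99 101 102  95  87  57  85  63  51  82  57  63  89  46  21  16   6
   0  14  16  49 101 102 102 100  97 101  99 101]
210 [103 101 105  99  84  84  58  66  93  61  81  67  59  81  37  29  20  21
  12   3  17  33  89 103 100  97 102  99 101 105]
212 [100  99  96  73  54  87  82  64  78  61  70  81  55  98  51  26   7  20
  17   6   8  28  63 103 109 108 103 101 100 102]
214 [ 99  99  99  71  49  80  85  57  81  67  62  83  52  85  48  27  16   5
  19  67 136 138 135 142 146 158 146 101  96  99]
216 [103 102 100  72  65  85  86  61 108  77  69 114  63  84  50  30  24  16
  45  91 152 149 148 148 148 162 147  82  50  46]
218 [ 93  98  98  82  70  97  95  65  96  75  72  89  6
[... 1888 characters left out ...]
21 [930  74  71  72 102 101 100 101 100 101  99 101 102 101 100 101  92  81
  72  69 101 930 100 102  98  98  99  94  83  71]
224 [ 69  70  70  70  62  97  99 101  99 100 100 100 103  98  97  99  91  81
  68  67 102  97  97  98  97  96  91  84  75  74]
227 [ 69  69  69  69  62  96  97  98  95  97  97 100  99  96  97  95  94  84
  74  61  63  58  28  16   5   4   4   3   4   6]
230 [ 67  68  69  67  61  97  96  96  94  96  95  96  93  92  95  94  92  87
  77  68  53  41  31  17   4   4   4 930   3   6]
233 [67 66 68 71 63 52 88 95 92 92 89 92 87 91 90 88 91 87 78 69 56 43 31 20
  6  3  5  6  5  1]
236 [ 5  6  4  7  8  9  8 86 84 84 88 82 82 81 85 83 83 85 78 65 57 47 33  7
  4  6  4  3  5  5]
```

View pics/z3.png

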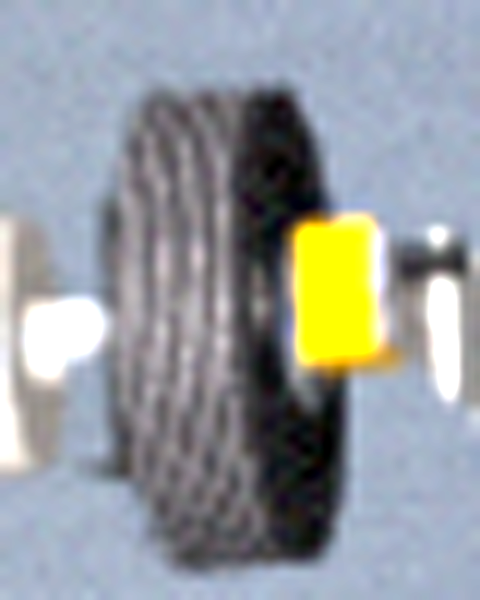

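View pics/z4.png

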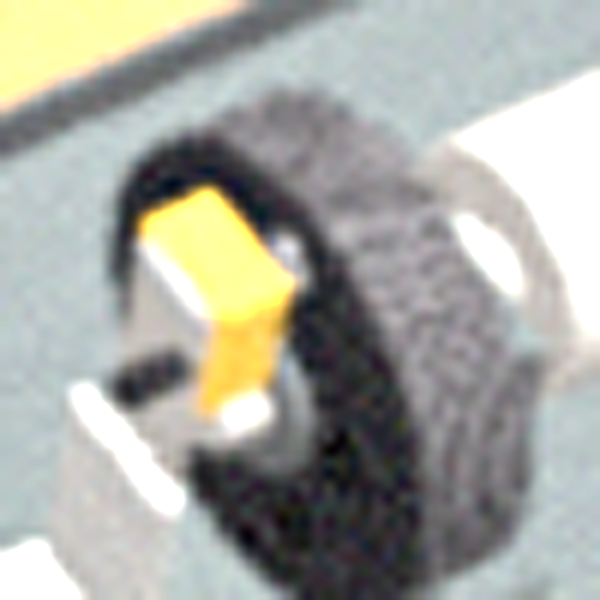

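Call:
{"api": "apply_moves", "payload": {"plan": [-1, 0.038, 0.036, 0, 7, -1, 0.075, 0.072, 0, 14, -1, 0.113, 0.107, -0.01, 21, -1, 0.15, 0.143, -0.02, 28, -1, 0.188, 0.179, -0.03, 35, -1, 0.226, 0.215, -0.045, 42, -1, 0.264, 0.25, -0.06, 49, -1, 0.3, 0.284, -0.08, 56]}}

```text
clock: 0.77
position: [410.7, -374.0, 178.3]
ee_rot: [-0.59, 0.807, -0.0, 0.0]
contact_force: [0.9, -0.3, -0.6]
gripper_width: 85.4
```

Call:
{"api": "apply_moves", "payload": {"plan": [-1, 0, 0, 0, 7, -1, 0, 0, 0, 14, -1, 0, 0, 0, 19.5, -1, 0, 0, 0, 19.5]}}

```text
clock: 1.1
position: [409.5, -375.0, 177.9]
ee_rot: [0.717, -0.697, -0.001, 0.0]
contact_force: [0.1, -0.2, 0.4]
gripper_width: 85.4
```

Call:
{"api": "apply_moves", "payload": {"plan": [-1, 0.022, 0.02, -0.02, 0, -1, 0.044, 0.04, -0.04, 0, -1, 0.064, 0.0605, -0.06, 0, -1, 0.064, 0.0605, -0.08, 0, -1, 0.064, 0.0605, -0.09, 0, -1, 0.064, 0.0605, -0.09, 0]}}

```text
clock: 1.6
position: [471.5, -314.4, 85.7]
ee_rot: [0.715, -0.699, -0.003, 0.001]
contact_force: [-0.9, 0.3, 0.2]
gripper_width: 85.6
```

```bash
python3 - <<'E'
from h import *
s=arm.read_state(); print(s['position'],s['ee_rot'],s['joints'].round(3))
d=grab('scene','s1')
im=cv2.resize(d['color'][130:260,140:290],None,fx=5,fy=4.6,interpolation=cv2.INTER_CUBIC)
cv2.imwrite('pics/s1z.png',im[...,::-1])
E
```

```text
[ 471.52092133 -314.41838408   85.73551928] [ 0.71542045 -0.69868721 -0.0028904   0.00118218] [-0.303  0.436 -0.319 -0.001 -0.822  0.327]
```

View pics/s1z.png

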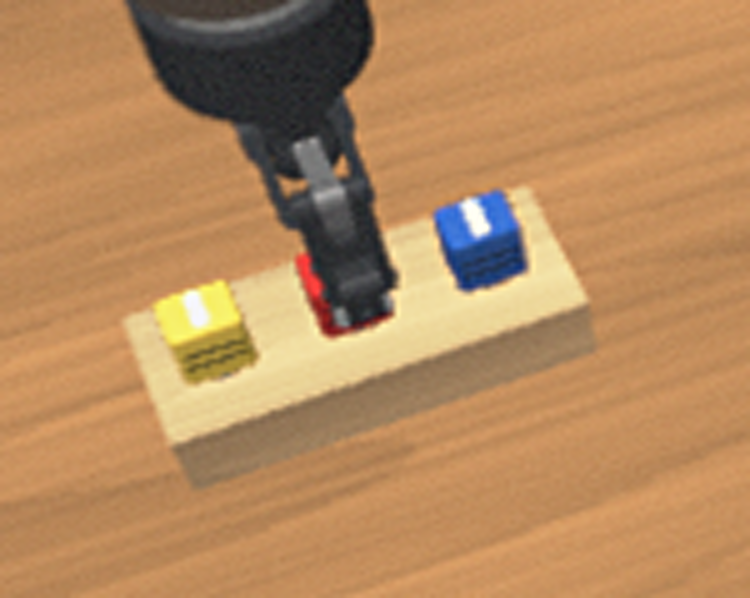

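Call:
{"api": "apply_moves", "payload": {"plan": [-1, 0.001, 0, -0.03, 0, -1, 0.001, 0, -0.041, 0, 1, 0.001, 0, -0.041, 0, 1, 0.001, 0, -0.041, 0, 1, 0.001, 0, -0.041, 0, 1, 0.001, 0, -0.041, 0, 1, 0.001, 0, -0.041, 0, 1, 0.001, 0, -0.041, 0]}}

```text
clock: 2.32
position: [475.3, -315.5, 48.9]
ee_rot: [0.716, -0.698, 0.001, -0.0]
contact_force: [-1.2, 0.6, 4.9]
gripper_width: 23.1
```

Call:
{"api": "apply_moves", "payload": {"plan": [1, 0, 0, 0, 0, 1, 0, 0, 0, 0, 1, 0, 0, 0, 0, 1, 0, 0, 0, 0, 1, 0, 0, 0, 0]}}

```text
clock: 2.73
position: [475.3, -315.5, 48.8]
ee_rot: [0.716, -0.698, 0.001, -0.0]
contact_force: [-0.8, 0.7, 7.1]
gripper_width: 23.1
```

Call:
{"api": "apply_moves", "payload": {"plan": [1, 0, 0, 0.01, 0, 1, 0, 0, 0.025, 0, 1, 0, 0, 0.05, 0, 1, 0, 0, 0.08, 0, 1, 0, 0, 0.11, 0, 1, 0, 0, 0.115, 0, 1, 0, 0, 0.115, 0]}}

```text
clock: 3.32
position: [475.7, -315.5, 165.5]
ee_rot: [0.716, -0.698, 0.003, -0.001]
contact_force: [-1.1, -1.2, -0.6]
gripper_width: 22.8
```

```bash
python3 - <<'E'
from h import *
s=arm.read_state(); print(s['position'],s['ee_rot'],s['contact_force'])
d=grab('scene','s2')
im=cv2.resize(d['color'][110:240,140:290],None,fx=5,fy=4.6,interpolation=cv2.INTER_CUBIC)
cv2.imwrite('pics/s2z.png',im[...,::-1])
E
```

```text
[ 475.73842852 -315.48712763  165.4956983 ] [ 0.71619249 -0.6978964   0.00268112 -0.00132152] [-1.09141766 -1.15134108 -0.60598317]
```

View pics/s2z.png

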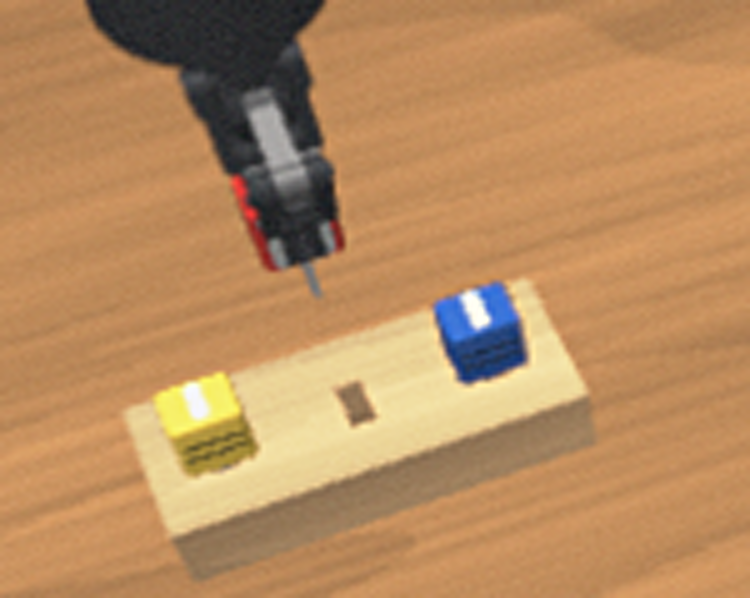

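Call:
{"api": "apply_moves", "payload": {"plan": [1, 0.007, 0.035, 0, 0.5, 1, 0.014, 0.073, 0, 1, 1, 0.021, 0.112, 0, 1.5, 1, 0.029, 0.15, 0, 2, 1, 0.036, 0.19, 0, 3, 1, 0.043, 0.228, 0, 4, 1, 0.05, 0.265, 0, 4.5, 1, 0.058, 0.3, 0, 4.5]}}

```text
clock: 4.03
position: [530.9, -13.2, 160.6]
ee_rot: [0.743, -0.669, -0.001, 0.002]
contact_force: [0.7, 0.0, -0.9]
gripper_width: 22.9
```

```bash
python3 - <<'E'
from h import *
s=arm.read_state(); print(s['position'],s['ee_rot'],s['contact_force'])
E
```

```text
[530.9398753  -13.22462599 160.59372981] [ 0.74314923 -0.66912235 -0.00140329  0.00159214] [ 0.67076481  0.04308134 -0.87117005]
```

Call:
{"api": "apply_moves", "payload": {"plan": [1, 0.006, 0.025, 0, 0, 1, 0.0125, 0.0514, 0, 0, 1, 0.0125, 0.0514, 0, 0, 1, 0.0125, 0.0514, 0, 0, 1, 0.0125, 0.0514, 0, 0]}}

```text
clock: 4.45
position: [543.8, 35.9, 160.9]
ee_rot: [0.743, -0.669, -0.001, 0.002]
contact_force: [0.6, -0.6, -0.3]
gripper_width: 23.3
```

```bash
python3 - <<'E'
from h import *
s=arm.read_state(); print(s['position'],s['ee_rot'],s['contact_force'])
d=grab('scene','s3')
im=cv2.resize(d['color'][90:190,330:450],None,fx=6,fy=6,interpolation=cv2.INTER_CUBIC)
cv2.imwrite('pics/s3z.png',im[...,::-1])
d=grab('top','t3')
im=cv2.resize(d['color'][190:260,190:290],None,fx=7,fy=7,interpolation=cv2.INTER_CUBIC)
cv2.imwrite('pics/t3z.png',im[...,::-1])
E
```

```text
[543.79795018  35.86521871 160.92865687] [ 0.74298762 -0.66930268 -0.00099627  0.00152681] [ 0.58712487 -0.61093856 -0.33964654]
```

View pics/s3z.png

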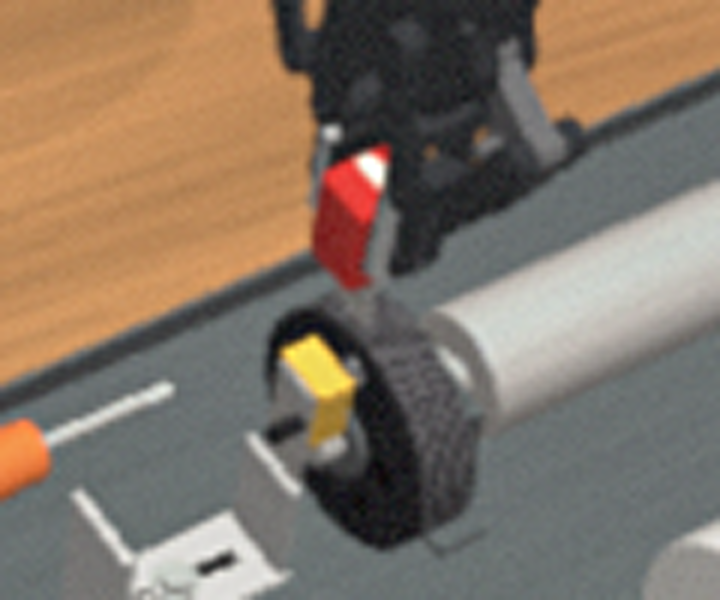

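View pics/t3z.png

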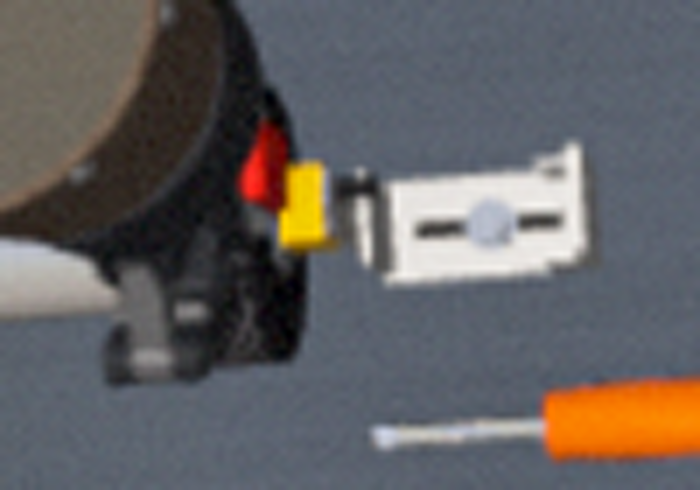

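```bash
python3 - <<'E'
from h import *
th=np.radians(6.0); ex=np.array([np.cos(th),np.sin(th)]); ey=np.array([-np.sin(th),np.cos(th)])
d=load('s3')
f=lambda zx,zy:(330+zx/6-0.42,90+zy/6-0.42)
for nm,p,z in (('botL',f(313,256),152),('botR',f(360,291),152),('topL',f(327,165),188)):
    w=atz(d,p,z)[0][:2]; print(nm,np.round(p,1),w.round(1),w@ex,w@ey)
hsv=cv2.cvtColor(d['color'],cv2.COLOR_RGB2HSV)
m=cv2.inRange(hsv,np.array((0,150,60)),np.array((8,255,255)))|cv2.inRange(hsv,np.array((172,150,60)),np.array((180,255,255)))
vs,us=np.nonzero(m[105:145,375:402]); 
uu=us+375;vv=vs+105;P=atdepth(d,np.c_[uu,vv])
V=hsv[vv,uu,2]
face=V<215
print('z range',np.percentile(P[:,2],[1,50,99]).round(1))
a=P[:,:2]@ex;c=P[:,:2]@ey
print('V',np.histogram(V,bins=10))
for sel,nm in ((V<200,'-yface'),(V>=200,'top')):
    print(nm,sel.sum(),'x',np.percentile(a[sel],[2,50,98]).round(1),'y',np.percentile(c[sel],[2,50,98]).round(1),'z',np.percentile(P[sel][:,2],[2,50,98]).round(1))
sel=(V<200)
A=np.c_[P[sel][:,2],a[sel],np.ones(sel.sum())]; r=np.linalg.lstsq(A,c[sel],rcond=None); print('face y = ',r[0],'at z mid std',np.std(c[sel]-A@r[0]))
g=d['color'].astype(int)
print(m[108:142,378:400]//255)
# same sensor measure in this image
b=(374,143,394,160)
for n in('s3',):
    c2=d['color'].astype(int)[b[1]:b[3],b[0]:b[2]]; print(np.minimum(c2[...,0],c2[...,1])-c2[...,2])
# depths on sensor top
E
```

```text
botL [381.7 132.2] [538.6  22. ] 537.9342597007712 -34.39193322770574
botR [389.6 138.1] [557.2  28.7] 557.1046121408779 -29.6696828363692
topL [384.1 117.1] [534.  24.] 533.5621107437751 -31.917541389237712
z range [155.5 179.4 190.2]
V (array([ 2,  0, 69, 28,  6,  5,  4,  4,  7, 38]), array([ 91. , 106.2, 121.4, 136.6, 151.8, 167. , 182.2, 197.4, 212.6,
       227.8, 243. ]))
-yface 114 x [534.2 547.2 558.4] y [-36.1 -34.3 -13.9] z [155.5 172.8 188.8]
top 49 x [536.  545.8 554.8] y [-34.9 -30.8 -16.4] z [185.2 187.8 190.8]
face y =  [ 0.16064607 -0.17080319 32.64374913] at z mid std 3.9703659963285958
[[0 0 0 0 0 0 0 0 0 0 0 0 0 0 0 0 0 0 0 0 0 0]
 [0 0 0 0 0 0 0 0 0 0 0 0 0 0 0 0 0 0 0 0 0 0]
 [0 0 0 0 0 0 0 0 0 0 0 0 0 0 0 0 0 0 0 0 0 0]
 [0 0 0 0 0 0 0 0 0 0 0 0 0 0 0 0 0 0 0 0 0 0]
 [0 0 0 0 0 0 0 0 0 0 0 0 0 0 0 0 0 0 0 0 0 0]
 [0 0 0 0 0 0 0 0 0 0 0 0 0 0 0 0 0 0 0 0 0 0]
 [0 0 0 0 0 0 0 0 0 0 0 0 0 0 1 1 1 0 0 0 0 0]
 [0 0 0 0 0 0 0 0 0 0 0 0 0 0 1 1 1 0 0 0 0 0]
 [0 0 0 0 0 0 0 0 0 1 1 0 0 0 0 0 1 0 0 0 0 0]
 [0 0 0 0 0 0 0 0 1 1 1 0 0 0 0 0 0 0 0 0 0 0]
 [0 0 0 0 0 0 1 1 1
[... 1855 characters left out ...]
  -2  -7
   -3   0]
 [ -5   0   3   0   4  34 101 138 133 130 130 129 129 101  35   3  -4  -2
   -4  -3]
 [ -4  -1   3   3  -2   5  37 113 138 130 130 132 135 136 104  32   2  -2
   -2  -1]
 [ -9   0   4   2   0   0  13  61 125 137 133 134 137 126  90  25  -4  -4
   -8  -9]
 [ -5   2   2   2   4   0   4  21  81 133 134 121  98  94  66  18  -9  -5
   -5  -4]
 [ -5   1   3   2   0   2   0   2  27  83  95  85  72  69  49   3  -4  -8
   -4  -6]
 [ -9   1   5   3   4   1   1  -2  16  65  73  72  71  66  41   4  -3  -4
   -6  -3]
 [ -2   4   2   2   4   1   1   4  32  73  72  74  71  49  19   3  -7  -5
    6  -2]
 [ -4   4   6   1  -1   0  -1   8  34  75  72  71  71  46   8  -7  -2  -5
   -4  -8]]
```

```bash
python3 - <<'E'
from h import *
from scipy.optimize import least_squares
th=np.radians(6.0); ex=np.array([np.cos(th),np.sin(th)]); ey=np.array([-np.sin(th),np.cos(th)])
d=load('s3')
hsv=cv2.cvtColor(d['color'],cv2.COLOR_RGB2HSV)
m=cv2.inRange(hsv,np.array((0,150,60)),np.array((8,255,255)))|cv2.inRange(hsv,np.array((172,150,60)),np.array((180,255,255)))
m=cv2.erode(((m>0)&(hsv[...,2]<180)).astype(np.uint8),np.ones((2,2)))
vv,uu=np.nonzero(m); k=(vv>105)&(vv<142)&(uu>375)&(uu<402); vv=vv[k];uu=uu[k]
P=atdepth(d,np.c_[uu,vv]); a=P[:,:2]@ex;c=P[:,:2]@ey
f=lambda p:p[0]+p[1]*(P[:,2]-172)+p[2]*(a-546)-c
r=least_squares(f,[-35,0,0],loss='soft_l1',f_scale=1.0); print(len(c),r.x, np.median(abs(r.fun)))
# sensor's -y face/top by depth, scene: top-plane points 
s=load('scene0'); PP=np.load('scene_P.npy')
# outer pulley face by depth in scene: dark pixels low
g=s['color'].astype(int).sum(2)/3
vv,uu=np.mgrid[165:182,384:398]; q=PP[vv.ravel(),uu.ravel()]; cc=q[:,:2]@ey; print('pulley face scene depth',np.percentile(cc,[10,25,50,75]).round(1), np.median(q[:,2]))
t=load('top0');PT=np.load('top_P.npy')
q=np.concatenate([PT[204:212,226:230].reshape(-1,3),PT[229:238,227:232].reshape(-1,3)]); print('top',np.percentile(q[:,:2]@ey,[10,25,50,75]).round(1))
E
```

```text
74 [-3.45761507e+01 -3.02827043e-02  2.34682938e-02] 0.5250732460985432
pulley face scene depth [-14.  -12.3 -11.6 -11. ] 38.66973210456473
top [-13.8 -13.7 -13.4 -13.2]
```

Call:
{"api": "apply_moves", "payload": {"plan": [1, 0, 0.0025, -0.008, 0, 1, 0, 0.0025, -0.016, 0, 1, 0, 0.0025, -0.022, 0, 1, 0, 0.0025, -0.022, 0, 1, 0, 0.0025, -0.022, 0, 1, 0, 0.0025, -0.022, 0]}}

```text
clock: 5.05
position: [545.1, 38.6, 140.5]
ee_rot: [0.743, -0.669, 0.0, 0.0]
contact_force: [0.5, 0.7, -0.8]
gripper_width: 23.1
```

```bash
python3 - <<'E'
from h import *
s=arm.read_state(); print(s['position'],s['ee_rot'],s['contact_force'])
d=grab('scene','s4')
im=cv2.resize(d['color'][105:175,350:430],None,fx=8,fy=8,interpolation=cv2.INTER_CUBIC)
im=np.clip(im.astype(float)*1.6,0,255).astype(np.uint8)
cv2.imwrite('pics/s4z.png',im[...,::-1])
E
```

```text
[545.0998361   38.63698337 140.45405121] [ 7.42964990e-01 -6.69330274e-01  7.69051546e-05  4.42080930e-05] [ 0.45740684  0.6519989  -0.84005851]
```

View pics/s4z.png

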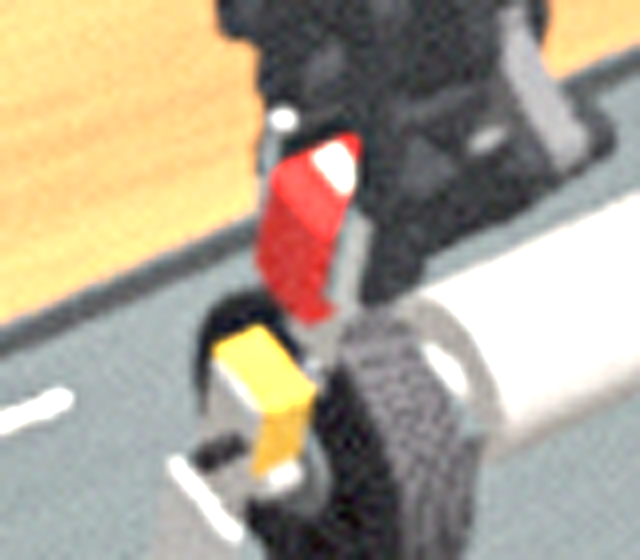

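```bash
python3 - <<'E'
from h import *
th=np.radians(6.0); ex=np.array([np.cos(th),np.sin(th)]); ey=np.array([-np.sin(th),np.cos(th)])
d=load('s4')
for z in (105.6,):
  for dx in (-8,8):
    for ty in (-20,-18,-16,-14):
        w=(545+dx)*ex+ty*ey; p=proj(d,[w[0],w[1],z])[0]; print(z,dx,ty,((p-[350,105]+.42)*8).round(0))
im=cv2.resize(d['color'][140:156,380:400],None,fx=36,fy=36,interpolation=cv2.INTER_NEAREST)
im=np.clip(im.astype(float)*1.8,0,255).astype(np.uint8); cv2.imwrite('pics/s4y.png',im[...,::-1])
E
```

```text
105.6 -8 -20 [279. 323.]
105.6 -8 -18 [285. 320.]
105.6 -8 -16 [292. 317.]
105.6 -8 -14 [299. 314.]
105.6 8 -20 [315. 366.]
105.6 8 -18 [322. 363.]
105.6 8 -16 [329. 360.]
105.6 8 -14 [335. 357.]
```

View pics/s4y.png

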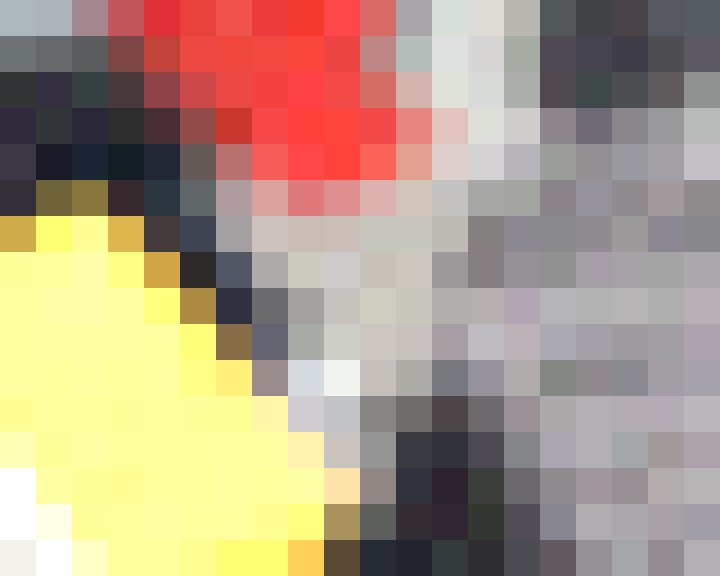

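Call:
{"api": "apply_moves", "payload": {"plan": [1, 0, 0, -0.005, 0, 1, 0, 0, -0.01, 0, 1, 0, 0, -0.014, 0, 1, 0, 0, -0.014, 0]}}

```text
clock: 5.43
position: [544.2, 38.6, 125.2]
ee_rot: [0.743, -0.669, -0.001, 0.001]
contact_force: [-0.1, 0.2, -1.1]
gripper_width: 23.1
```

Call:
{"api": "apply_moves", "payload": {"plan": [1, 0, 0, -0.005, 0, 1, 0, 0, -0.01, 0, 1, 0, 0, -0.014, 0, 1, 0, 0, -0.014, 0, 1, 0, 0, -0.014, 0]}}

```text
clock: 5.85
position: [544.8, 38.7, 112.1]
ee_rot: [0.743, -0.669, -0.0, 0.0]
contact_force: [-0.2, 0.3, -0.2]
gripper_width: 22.9
```

```bash
python3 - <<'E'
from h import *
s=arm.read_state(); print(s['position'],s['ee_rot'],s['contact_force'],s['wrist_torque'])
d=grab('scene','s5')
im=cv2.resize(d['color'][105:175,350:430],None,fx=8,fy=8,interpolation=cv2.INTER_CUBIC)
im=np.clip(im.astype(float)*1.6,0,255).astype(np.uint8)
cv2.imwrite('pics/s5z.png',im[...,::-1])
E
```

```text
[544.82479828  38.68687852 112.09651269] [ 7.43004831e-01 -6.69285935e-01 -1.50827935e-04  3.69296909e-04] [-0.21454219  0.29553455 -0.23865969] [ 0.01855974 -0.01616541 -0.03632101]
```

View pics/s5z.png

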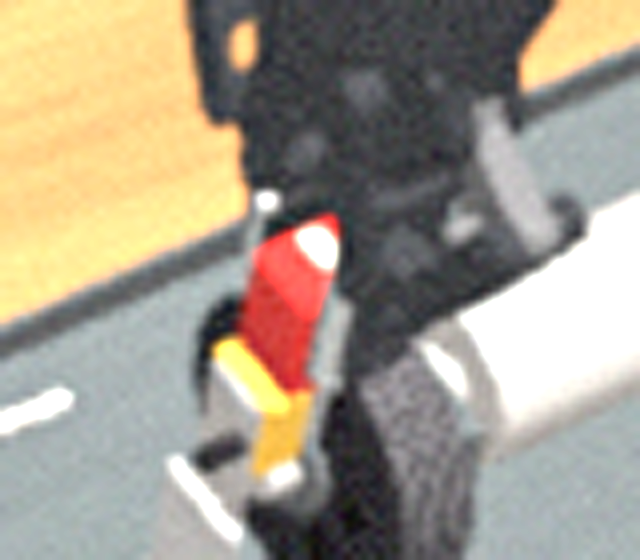

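Call:
{"api": "apply_moves", "payload": {"plan": [1, 0, 0, -0.001, 0, 1, 0, 0, -0.002, 0, 1, 0, 0, -0.003, 0, 1, 0, 0, -0.004, 0, 1, 0, 0, -0.004, 0, 1, 0, 0, -0.004, 0]}}

```text
clock: 6.4
position: [545.1, 38.8, 108.8]
ee_rot: [0.743, -0.669, 0.0, -0.0]
contact_force: [-0.8, 0.5, 2.3]
gripper_width: 23.2
```

Call:
{"api": "apply_moves", "payload": {"plan": [1, 0, 0, -0.0005, 0, 0.2, 0, 0, -0.0005, 0, 0.2, 0, 0, -0.0005, 0, -0.2, 0, 0, 0, 0, -0.2, 0, 0, 0, 0, -0.2, 0, 0, 0, 0, -0.2, 0, 0, 0, 0]}}

```text
clock: 6.98
position: [545.0, 38.8, 108.3]
ee_rot: [0.743, -0.669, -0.0, 0.0]
contact_force: [-0.3, 0.2, -0.0]
gripper_width: 51.2
```

```bash
python3 - <<'E'
from h import *
s=arm.read_state(); print(s['position'],s['gripper_width'],s['contact_force'],s['wrist_torque'])
d=grab('scene','s6')
im=cv2.resize(d['color'][105:175,350:430],None,fx=8,fy=8,interpolation=cv2.INTER_CUBIC)
im=np.clip(im.astype(float)*1.6,0,255).astype(np.uint8)
cv2.imwrite('pics/s6z.png',im[...,::-1])
E
```

```text
[544.95301466  38.7519204  108.32953243] 51.23571979622517 [-0.27652344  0.24384548 -0.00030613] [ 0.01707508 -0.01329891 -0.01002419]
```

View pics/s6z.png

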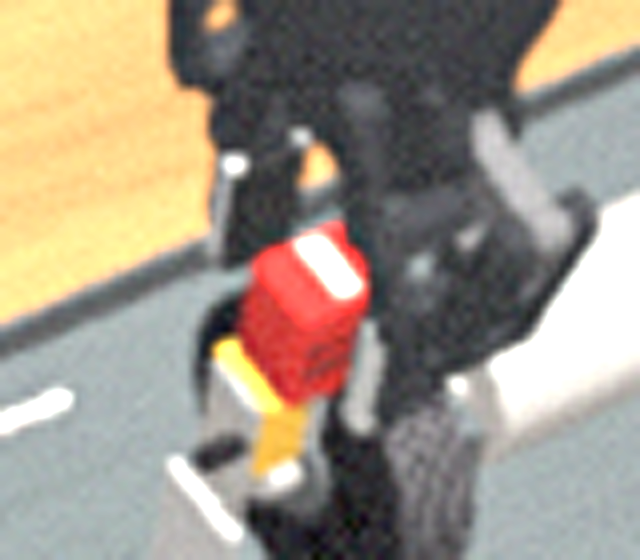

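Call:
{"api": "apply_moves", "payload": {"plan": [-0.2, 0, 0, 0.015, 0, -0.2, 0, 0, 0.04, 0, -0.2, 0, 0, 0.05, 0, 0, 0.003, -0.03, 0.05, 0, 1, 0.007, -0.07, 0.05, 0, 1, 0.0114, -0.114, 0.05, 0, 1, 0.0114, -0.114, 0.03, 0, 1, 0.0114, -0.114, 0, 0]}}

```text
clock: 7.7
position: [558.9, -77.5, 110.8]
ee_rot: [0.742, -0.671, 0.003, -0.003]
contact_force: [0.7, 0.8, -0.3]
gripper_width: -0.1
```

```bash
python3 - <<'E'
from h import *
s=arm.read_state(); print(s['position'],s['gripper_width'],s['contact_force'])
d=grab('scene','s7')
im=cv2.resize(d['color'][90:220,290:430],None,fx=5,fy=4.6,interpolation=cv2.INTER_CUBIC)
cv2.imwrite('pics/s7z.png',im[...,::-1])
E
```

```text
[558.92750576 -77.53462515 110.76071583] -0.0971489390099672 [ 0.66807294  0.82501812 -0.33480966]
```

View pics/s7z.png

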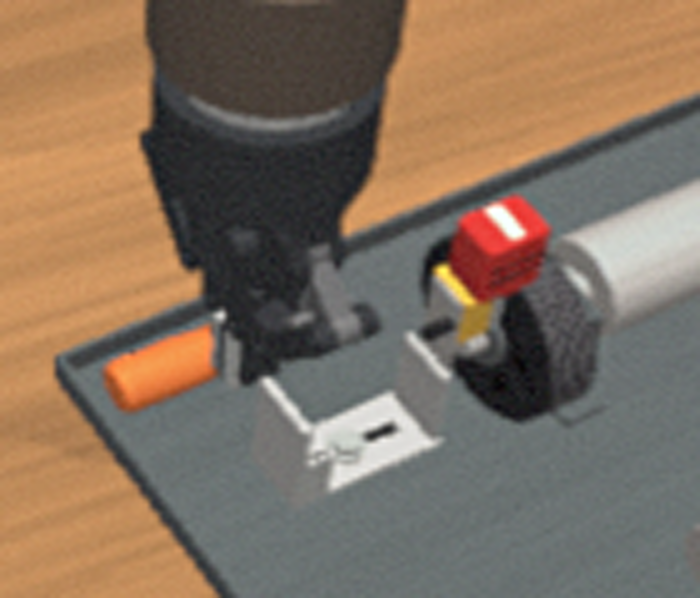

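Call:
{"api": "apply_moves", "payload": {"plan": [1, -0.002, 0, -0.025, 0, 1, -0.002, 0, -0.05, 0, 1, -0.002, 0, -0.067, 0, 1, -0.002, 0, -0.067, 0, 1, -0.002, 0, -0.067, 0]}}

```text
clock: 8.17
position: [554.1, -75.0, 41.2]
ee_rot: [0.743, -0.669, -0.001, 0.001]
contact_force: [0.5, 0.5, 0.6]
gripper_width: -0.2
```

```bash
python3 - <<'E'
from h import *
s=arm.read_state(); print(s['position'],s['gripper_width'],s['contact_force'])
d=grab('scene','s8')
im=cv2.resize(d['color'][90:220,290:430],None,fx=5,fy=4.6,interpolation=cv2.INTER_CUBIC)
cv2.imwrite('pics/s8z.png',im[...,::-1])
E
```

```text
[554.12665522 -75.04223241  41.20140285] -0.15313168706225763 [0.4955267  0.50414582 0.63595756]
```

View pics/s8z.png

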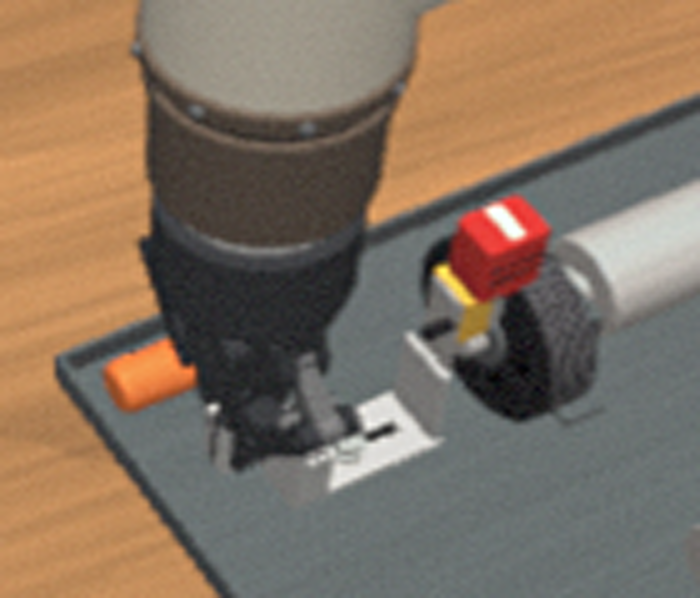

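Call:
{"api": "apply_moves", "payload": {"plan": [1, -0.0002, 0.002, 0, 0, 1, -0.0004, 0.004, 0, 0, 1, -0.0006, 0.006, 0, 0, 1, -0.0007, 0.007, 0, 0, 1, -0.0007, 0.007, 0, 0]}}

```text
clock: 8.63
position: [553.9, -67.8, 42.1]
ee_rot: [0.743, -0.669, 0.0, -0.0]
contact_force: [0.8, 0.0, 0.2]
gripper_width: -0.1
```

Call:
{"api": "apply_moves", "payload": {"plan": [1, -0.0001, 0.001, 0, 0, 1, -0.0002, 0.002, 0, 0, 1, -0.0002, 0.002, 0, 0]}}

```text
clock: 8.88
position: [553.5, -66.1, 41.5]
ee_rot: [0.743, -0.669, -0.0, -0.0]
contact_force: [0.1, 0.1, 0.0]
gripper_width: -0.2
```

Call:
{"api": "apply_moves", "payload": {"plan": [1, -0.0001, 0.001, 0, 0, 1, -0.0002, 0.002, 0, 0, 1, -0.0002, 0.002, 0, 0]}}

```text
clock: 9.13
position: [553.3, -64.9, 41.5]
ee_rot: [0.743, -0.669, 0.0, 0.0]
contact_force: [0.4, -3.3, -0.4]
gripper_width: -0.0
```

Call:
{"api": "apply_moves", "payload": {"plan": [1, -0.0001, 0.0005, 0, 0, 1, -0.0001, 0.001, 0, 0, 1, -0.0001, 0.001, 0, 0]}}

```text
clock: 9.38
position: [553.2, -64.3, 41.5]
ee_rot: [0.743, -0.669, 0.0, 0.001]
contact_force: [1.1, -6.6, -0.2]
gripper_width: 0.2
```

Call:
{"api": "apply_moves", "payload": {"plan": [1, -0.0001, 0.0005, 0, 0, 1, -0.0001, 0.001, 0, 0, 1, -0.0001, 0.001, 0, 0]}}

```text
clock: 9.63
position: [553.1, -63.4, 41.5]
ee_rot: [0.743, -0.669, 0.0, 0.001]
contact_force: [2.1, -6.9, -0.8]
gripper_width: 0.0
```

Call:
{"api": "apply_moves", "payload": {"plan": [1, -0.0001, 0.0005, 0, 0, 1, -0.0001, 0.001, 0, 0, 1, -0.0002, 0.0015, 0, 0, 1, -0.0002, 0.0015, 0, 0]}}

```text
clock: 9.97
position: [553.0, -61.9, 41.5]
ee_rot: [0.743, -0.669, 0.0, 0.001]
contact_force: [2.2, -6.4, -0.5]
gripper_width: 0.0
```

Call:
{"api": "apply_moves", "payload": {"plan": [1, -0.0001, 0.0005, 0, 0, 1, -0.0001, 0.001, 0, 0, 1, -0.0001, 0.001, 0, 0]}}

```text
clock: 10.22
position: [552.9, -60.9, 41.5]
ee_rot: [0.743, -0.669, 0.0, 0.001]
contact_force: [0.9, -6.6, -0.8]
gripper_width: 0.0
```

```bash
python3 - <<'E'
from h import *
s=arm.read_state(); print(s['position'],s['contact_force'])
d=grab('scene','s9')
im=cv2.resize(d['color'][105:175,350:430],None,fx=8,fy=8,interpolation=cv2.INTER_CUBIC)
im=np.clip(im.astype(float)*1.6,0,255).astype(np.uint8)
cv2.imwrite('pics/s9z.png',im[...,::-1])
E
```

```text
[552.87230831 -60.94340126  41.48085029] [ 0.92607151 -6.55146572 -0.78399614]
```

View pics/s9z.png

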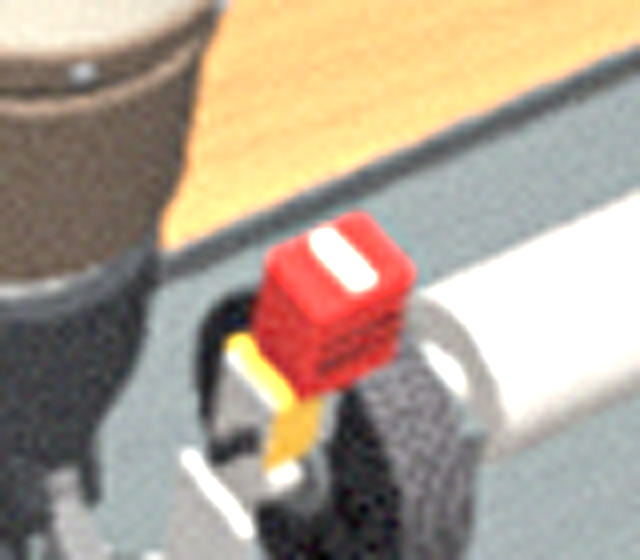

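Call:
{"api": "apply_moves", "payload": {"plan": [1, 0, 0.0003, 0, 0, 1, -0.0001, 0.0006, 0, 0, 1, -0.0001, 0.0006, 0, 0]}}

```text
clock: 10.52
position: [552.8, -60.4, 41.5]
ee_rot: [0.743, -0.669, 0.0, 0.001]
contact_force: [1.8, -7.4, -1.5]
gripper_width: 0.1
```

Call:
{"api": "apply_moves", "payload": {"plan": [1, 0, 0.0002, 0, 0, 1, 0, 0.0004, 0, 0, 1, 0, 0.0004, 0, 0]}}

```text
clock: 10.77
position: [552.7, -60.0, 41.5]
ee_rot: [0.743, -0.669, 0.0, 0.001]
contact_force: [1.2, -7.6, -0.8]
gripper_width: 0.1
```

Call:
{"api": "apply_moves", "payload": {"plan": [1, 0, 0.0002, 0, 0, 1, 0, 0.0004, 0, 0, 1, 0, 0.0004, 0, 0]}}

```text
clock: 11.02
position: [552.7, -59.6, 41.5]
ee_rot: [0.743, -0.669, 0.0, 0.001]
contact_force: [0.8, -7.7, -0.3]
gripper_width: -0.4
```

Call:
{"api": "apply_moves", "payload": {"plan": [1, 0, 0.0002, 0, 0, 1, 0, 0.0004, 0, 0, 1, 0, 0.0004, 0, 0]}}

```text
clock: 11.27
position: [552.6, -59.2, 41.4]
ee_rot: [0.743, -0.669, 0.0, 0.001]
contact_force: [0.6, -7.3, -1.4]
gripper_width: -0.1
```

Call:
{"api": "apply_moves", "payload": {"plan": [1, 0, 0.0002, 0, 0, 1, 0, 0.0003, 0, 0, 1, 0, 0.0003, 0, 0]}}

```text
clock: 11.52
position: [552.6, -59.1, 41.5]
ee_rot: [0.743, -0.669, 0.0, 0.001]
contact_force: [0.4, -8.4, -1.1]
gripper_width: 0.0
```

Call:
{"api": "apply_moves", "payload": {"plan": [1, 0, 0.0001, 0, 0, 1, 0, 0.0002, 0, 0, 1, 0, 0.0002, 0, 0]}}

```text
clock: 11.77
position: [552.6, -59.0, 41.5]
ee_rot: [0.743, -0.669, 0.0, 0.001]
contact_force: [0.9, -8.6, -0.6]
gripper_width: -0.1
```

```bash
python3 - <<'E'
from h import *
for i in range(3):
    d=grab('scene','s10' if i else 's10a'); s=arm.read_state(); print(s['clock'],s['position'].round(2),s['contact_force'].round(2))
im=cv2.resize(d['color'][105:175,350:430],None,fx=8,fy=8,interpolation=cv2.INTER_CUBIC)
im=np.clip(im.astype(float)*1.6,0,255).astype(np.uint8)
cv2.imwrite('pics/s10z.png',im[...,::-1])
E
```

```text
11.8167 [552.66 -59.03  41.47] [ 1.02 -8.36 -0.58]
11.8667 [552.64 -59.01  41.47] [ 1.14 -7.71 -1.  ]
11.9167 [552.63 -59.01  41.46] [ 1.06 -7.88 -0.56]
```

View pics/s10z.png

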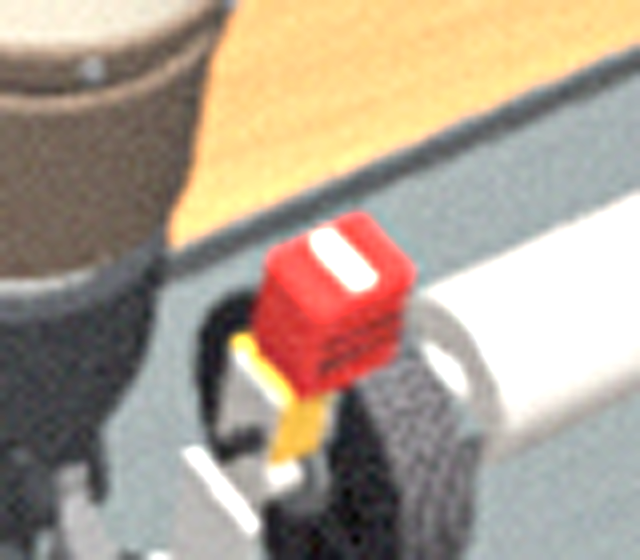

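Call:
{"api": "apply_moves", "payload": {"plan": [1, 0, 0.0001, 0, 0, 1, 0, 0.0002, 0, 0, 1, 0, 0.0002, 0, 0]}}

```text
clock: 12.17
position: [552.6, -58.9, 41.4]
ee_rot: [0.743, -0.669, 0.0, 0.001]
contact_force: [1.0, -8.3, -1.4]
gripper_width: 0.0
```

Call:
{"api": "apply_moves", "payload": {"plan": [1, 0, 0.0001, 0, 0, 1, 0, 0.0002, 0, 0, 1, 0, 0.0002, 0, 0]}}

```text
clock: 12.42
position: [552.6, -58.9, 41.5]
ee_rot: [0.743, -0.669, 0.0, 0.001]
contact_force: [1.6, -8.4, -1.4]
gripper_width: -0.2
```

Call:
{"api": "apply_moves", "payload": {"plan": [1, 0, 0.0001, 0, 0, 1, 0, 0.0002, 0, 0, 1, 0, 0.0002, 0, 0]}}

```text
clock: 12.67
position: [552.6, -58.8, 41.5]
ee_rot: [0.743, -0.669, 0.0, 0.001]
contact_force: [1.2, -9.6, -0.8]
gripper_width: 0.0
```

Call:
{"api": "apply_moves", "payload": {"plan": [1, 0, 0.0001, 0, 0, 1, 0, 0.0002, 0, 0, 1, 0, 0.0002, 0, 0, 1, 0, 0.0002, 0, 0]}}

```text
clock: 13.0
position: [552.6, -58.7, 41.5]
ee_rot: [0.743, -0.669, 0.0, 0.001]
contact_force: [1.8, -10.7, -0.8]
gripper_width: 0.1
```

Call:
{"api": "apply_moves", "payload": {"plan": [1, 0, 0.0001, 0, 0, 1, 0, 0.0002, 0, 0, 1, 0, 0.0002, 0, 0, 1, 0, 0.0002, 0, 0]}}

```text
clock: 13.33
position: [552.6, -58.6, 41.5]
ee_rot: [0.743, -0.669, 0.001, 0.001]
contact_force: [1.9, -11.1, -1.3]
gripper_width: 0.2
```

```bash
python3 - <<'E'
from h import *
F=[];Q=[]
for i in range(4):
    d=grab('scene','s11'); s=arm.read_state(); F.append(s['contact_force']);Q.append(s['position'])
print(np.mean(F,0),np.std(F,0),np.mean(Q,0))
E
```

```text
[  1.97800597 -10.86638651  -1.11563575] [0.58770592 0.36168813 0.54338218] [552.59987625 -58.63488674  41.45911305]
```

Call:
{"api": "apply_moves", "payload": {"plan": [1, 0.001, -0.008, 0, 0, 1, 0.0015, -0.014, 0, 0, 1, 0.0015, -0.014, 0.03, 0, 1, 0.0015, -0.014, 0.065, 0, -0.2, 0.0015, -0.014, 0.1, 0, -0.2, 0.0015, -0.014, 0.12, 0, -0.2, 0.0015, -0.014, 0.12, 0]}}

```text
clock: 14.12
position: [557.4, -70.3, 167.2]
ee_rot: [0.743, -0.669, 0.004, -0.004]
contact_force: [0.2, -0.0, 0.5]
gripper_width: 35.7
```

```bash
python3 - <<'E'
from h import *
from scipy.optimize import least_squares
s=arm.read_state(); print(s['position'],s['ee_rot'],s['contact_force'],s['gripper_width'])
th=np.radians(6.0); ex=np.array([np.cos(th),np.sin(th)]); ey=np.array([-np.sin(th),np.cos(th)])
def face(tag,z0):
    d=load(tag)
    hsv=cv2.cvtColor(d['color'],cv2.COLOR_RGB2HSV)
    m=cv2.inRange(hsv,np.array((0,150,40)),np.array((8,255,255)))|cv2.inRange(hsv,np.array((172,150,40)),np.array((180,255,255)))
    vv,uu=np.nonzero(m); k=(vv>105)&(vv<165)&(uu>375)&(uu<410); vv=vv[k];uu=uu[k]
    P=atdepth(d,np.c_[uu,vv]); a=P[:,:2]@ex;c=P[:,:2]@ey
    t=abs(P[:,2]-z0-18)<3
    print(tag,len(c),'top x',np.percentile(a[t],[3,97]).round(1),'y',np.percentile(c[t],[3,97]).round(1),'ztop',np.median(P[t][:,2]).round(1))
    T=(P[t][:,:2].mean(0)); print(' top mean',T.round(1), T@ex,T@ey)
d=grab('scene','s12'); t=grab('top','t12')
face('s6',118);face('s11',118);face('s12',118)
im=cv2.resize(d['color'][105:175,350:430],None,fx=8,fy=8,interpolation=cv2.INTER_CUBIC)
im=np.clip(im.astype(float)*1.6,0,255).astype(np.uint8)
cv2.imwrite('pics/s12z.png',im[...,::-1])
im=cv2.resize(t['color'][195:245,205:265],None,fx=10,fy=10,interpolation=cv2.INTER_CUBIC)
cv2.imwrite('pics/t12z.png',im[...,::-1])
E
```

```text
[557.44035615 -70.26041503 167.16485715] [ 0.74327383 -0.66896326  0.00390755 -0.00410968] [ 0.22560958 -0.0409873   0.45743079] 35.72009120283477
s6 217 top x [537.2 559.7] y [-32.5  -9.5] ztop 135.9
 top mean [548.9  33.5] 549.4263421828464 -24.0534006965583
s11 274 top x [538.3 560. ] y [-27.9  -1.4] ztop 136.0
 top mean [548.5  41.6] 549.8269835136903 -15.945671705349017
s12 276 top x [538.1 559.5] y [-27.8  -2. ] ztop 136.1
 top mean [548.5  41.8] 549.8650220320576 -15.769213811278885
```

View pics/s12z.png

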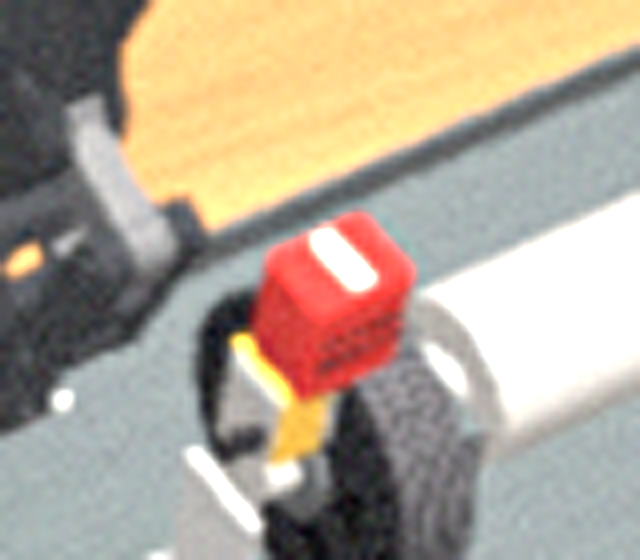

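View pics/t12z.png

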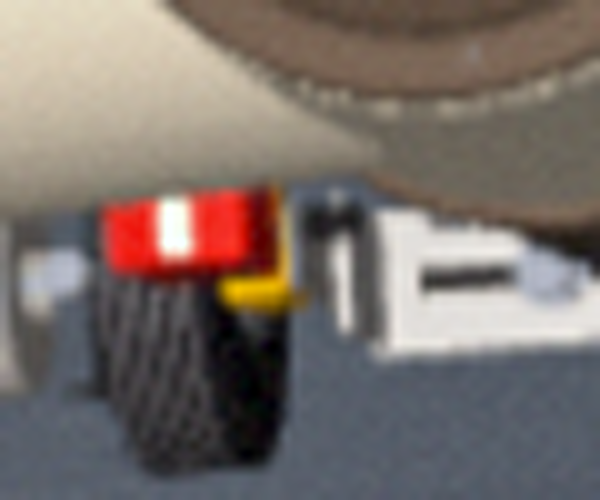

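```bash
python3 - <<'E'
from h import *
th=np.radians(6.0); ex=np.array([np.cos(th),np.sin(th)]); ey=np.array([-np.sin(th),np.cos(th)])
d=load('s12')
f=lambda zx,zy:(350+zx/8-0.44,105+zy/8-0.44)
for nm,p in (('hL',(252,330)),('hR',(304,397)),('sL',(231,338)),('sR',(286,408)),('hR2',(404,341))):
    w=atz(d,f(*p),100)[0][:2]; print(nm,w.round(1),(w@ex).round(1),(w@ey).round(1))
im=d['color'][138:164,374:406]
im=np.clip(cv2.resize(im,None,fx=22,fy=22,interpolation=cv2.INTER_NEAREST).astype(float)*1.5,0,255).astype(np.uint8)
cv2.imwrite('pics/s12y.png',im[...,::-1])
E
```

```text
hL [531.8  31.9] 532.2 -23.9
hR [555.7  33.6] 556.2 -24.7
sL [532.   25.8] 531.8 -29.9
sR [557.   27.8] 556.9 -30.6
hR2 [549.8  65.3] 553.6 7.4
```

View pics/s12y.png

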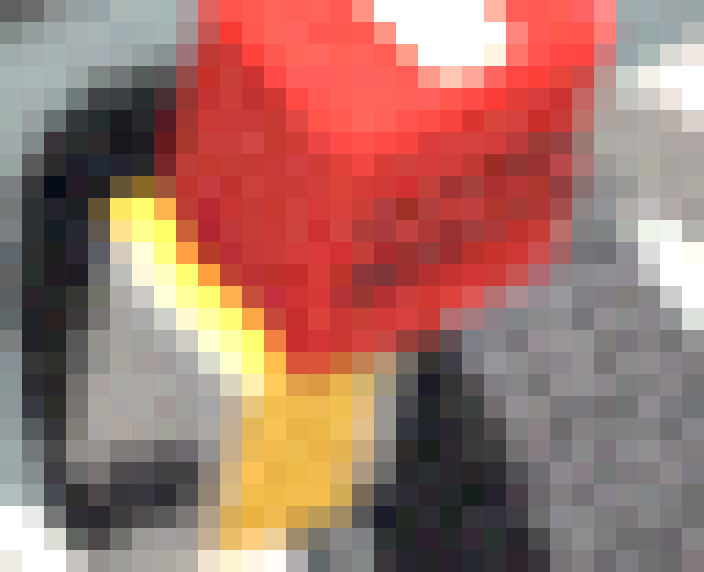

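```bash
python3 - <<'E'
from h import *
from scipy.optimize import least_squares
th=np.radians(6.0); ex=np.array([np.cos(th),np.sin(th)]); ey=np.array([-np.sin(th),np.cos(th)])
d=load('s12')
hsv=cv2.cvtColor(d['color'],cv2.COLOR_RGB2HSV)
m=cv2.inRange(hsv,np.array((0,120,40)),np.array((8,255,255)))|cv2.inRange(hsv,np.array((172,120,40)),np.array((180,255,255)))
def z(b): # zoom s12y -> px
    return (374+b[0]/22-.5,138+b[1]/22-.5)
poly=lambda pts:cv2.fillPoly(np.zeros((400,640),np.uint8),[np.round(np.array(pts)).astype(np.int32)],1)
# -y face region: zoom corners TL(215,45) TR(345,150) BR(320,345) BL(190,190)
for nm,pts in (('-y',[(222,60),(325,165),(305,330),(195,180)]),('+x',[(365,165),(575,80),(545,240),(345,330)])):
    M=poly([z(p) for p in pts]); vv,uu=np.nonzero(M)
    P=atdepth(d,np.c_[uu,vv]); a=P[:,:2]@ex;c=P[:,:2]@ey
    if nm=='-y':
        f=lambda p:p[0]+p[1]*(P[:,2]-118)+p[2]*(a-545)-c
    else:
        f=lambda p:p[0]+p[1]*(P[:,2]-118)+p[2]*(c+13)-a
    r=least_squares(f,[0,0,0],loss='soft_l1',f_scale=1.0); print(nm,len(c),r.x,'zrange',P[:,2].min(),P[:,2].max(), 'med',np.median(abs(r.fun)))
# white+yellow sensor top points by depth
for nm,tag in (('before','scene0'),('now','s12')):
    dd=load(tag); 
    M=poly([z(p) for p in [(115,200),(165,200),(265,340),(240,380)]]) if tag=='s12' else None
    if M is not None:
        vv,uu=np.nonzero(M);P=atdepth(dd,np.c_[uu,vv]); print('sensor strip z',np.percentile(P[:,2],[5,25,50,75,95]).round(1), 'y',np.percentile(P[:,:2]@ey,[5,50,95]).round(1))
E
python3 - <<'E'
import os,sys; os.chdir('.'); sys.path.insert(0,'.')
from h import *
th=np.radians(6.0); ex=np.array([np.cos(th),np.sin(th)]); ey=np.array([-np.sin(th),np.cos(th)])
d=load('s12')
for by in (-13.3,-9.3):
  for dx in (-12,12):
   for dy in (-15,15):
    for zz in (100,136):
      w=(544.5+dx)*ex+(by+dy)*ey; p=proj(d,[*w,zz])[0]; print(by,dx,dy,zz,((p-[374,138]+.5)*22).round(0))
E
```

```text
-y 51 [-2.78527577e+01 -4.87732784e-03 -1.22637927e-02] zrange 107.97435183353673 129.56685421986606 med 0.4883346374666324
+x 78 [ 5.59072434e+02  2.78350405e-02 -1.00954005e-02] zrange 107.61534410490992 134.7539433065125 med 0.4801683553180851
sensor strip z [ 96.1  97.4  99.9 100.8 104.1] y [-30.7 -28.2 -25.9]
-13.3 -12 -15 100 [128. 203.]
-13.3 -12 -15 136 [180. -60.]
-13.3 -12 15 100 [399.  81.]
-13.3 -12 15 136 [ 460. -184.]
-13.3 12 -15 100 [278. 385.]
-13.3 12 -15 136 [336. 124.]
-13.3 12 15 100 [551. 259.]
-13.3 12 15 136 [618.  -4.]
-9.3 -12 -15 100 [165. 187.]
-9.3 -12 -15 136 [218. -77.]
-9.3 -12 15 100 [435.  65.]
-9.3 -12 15 136 [ 497. -200.]
-9.3 12 -15 100 [315. 368.]
-9.3 12 -15 136 [374. 107.]
-9.3 12 15 100 [588. 242.]
-9.3 12 15 136 [655. -20.]
```

```bash
python3 - <<'E'
from h import *
th=np.radians(6.0); ex=np.array([np.cos(th),np.sin(th)]); ey=np.array([-np.sin(th),np.cos(th)])
def stripe(tag,box,z):
    d=load(tag); c=d['color'].astype(int)[box[1]:box[3],box[0]:box[2]]
    mn=c.min(2); w=np.clip((mn-70)/130.,0,1)
    # restrict to inside red hull
    hsv=cv2.cvtColor(d['color'],cv2.COLOR_RGB2HSV)[box[1]:box[3],box[0]:box[2]]
    red=(((hsv[...,0]<8)|(hsv[...,0]>172))&(hsv[...,1]>140)&(hsv[...,2]>60)).astype(np.uint8)
    n,l,st,ce=cv2.connectedComponentsWithStats(cv2.morphologyEx(red,cv2.MORPH_CLOSE,np.ones((5,5))))
    i=1+np.argmax(st[1:,4]); hull=np.zeros_like(red)
    pts=np.argwhere(l==i)[:,::-1]; cv2.fillConvexPoly(hull,cv2.convexHull(pts.astype(np.int32)),1)
    hull=cv2.erode(hull,np.ones((3,3)))
    w=w*hull; v,u=np.mgrid[box[1]:box[3],box[0]:box[2]]
    p=((w*u).sum()/w.sum(),(w*v).sum()/w.sum()); q=atz(d,p,z)[0]
    print(tag,'stripe px',np.round(p,2),'n',w.sum().round(1),'world',q.round(1),'tray',(q[:2]@ex).round(1),(q[:2]@ey).round(1))
stripe('scene0',(195,175,222,206),76)
stripe('top0',(378,248,402,268),76)
stripe('s12',(375,125,405,160),136)
stripe('t12',(212,208,236,226),136)
stripe('s6',(375,125,400,160),136)
E
```

```text
scene0 stripe px [207.   187.05] n 28.7 world [ 474.3 -314.8   76. ] tray 438.8 -362.7
top0 stripe px [390.52 256.62] n 30.9 world [ 472.1 -316.    76. ] tray 436.5 -363.6
s12 stripe px [392.61 137.35] n 30.9 world [546.6  43.8 136. ] tray 548.1 -13.5
t12 stripe px [222.08 217.62] n 16.9 world [540.2  41.8 136. ] tray 541.6 -14.9
s6 stripe px [390.7  137.91] n 32.1 world [546.4  39.8 136. ] tray 547.5 -17.6
```

Call:
{"api": "apply_moves", "payload": {"plan": [-0.2, -0.004, 0.035, 0, 0, -0.2, -0.008, 0.072, 0, 0, -0.2, -0.0125, 0.113, 0, 0, -0.2, -0.0125, 0.113, 0, 0, -0.2, -0.0125, 0.113, 0, 0, -0.2, -0.0125, 0.113, 0, 0]}}

```text
clock: 14.72
position: [540.9, 42.5, 160.1]
ee_rot: [0.743, -0.669, -0.001, 0.001]
contact_force: [0.2, -0.5, 0.3]
gripper_width: 50.9
```

Call:
{"api": "apply_moves", "payload": {"plan": [-0.2, 0.0037, 0.0005, -0.01, 0, -0.2, 0.0037, 0.0005, -0.03, 0, -0.2, 0.0037, 0.0005, -0.045, 0, -0.2, 0.0037, 0.0005, -0.051, 0, -0.2, 0.0037, 0.0005, -0.051, 0, -0.2, 0.0037, 0.0005, -0.051, 0, -0.2, 0.0037, 0.0005, -0.051, 0]}}

```text
clock: 15.3
position: [546.1, 42.7, 111.1]
ee_rot: [0.743, -0.67, 0.0, -0.001]
contact_force: [-0.1, -0.5, 1.2]
gripper_width: 51.0
```

Call:
{"api": "apply_moves", "payload": {"plan": [0.2, -0.0013, 0, -0.001, 0, 0.2, -0.0013, 0, -0.001, 0, 0.2, -0.0013, 0, -0.001, 0, 1, -0.0013, 0, -0.001, 0, 1, -0.0013, 0, -0.001, 0, 1, -0.0013, 0, -0.001, 0, 1, -0.0013, 0, -0.001, 0, 1, -0.0013, 0, -0.001, 0]}}

```text
clock: 15.97
position: [544.5, 43.2, 110.1]
ee_rot: [0.743, -0.669, 0.0, -0.0]
contact_force: [0.0, -0.2, 5.6]
gripper_width: 23.2
```

```bash
python3 - <<'E'
from h import *
s=arm.read_state(); print(s['position'].round(2),s['ee_rot'].round(3),s['contact_force'].round(2),s['wrist_torque'].round(3),s['gripper_width'])
d=grab('scene','s13')
im=cv2.resize(d['color'][105:175,350:430],None,fx=8,fy=8,interpolation=cv2.INTER_CUBIC)
im=np.clip(im.astype(float)*1.6,0,255).astype(np.uint8)
cv2.imwrite('pics/s13z.png',im[...,::-1])
E
```

```text
[544.47  43.2  110.12] [ 0.743 -0.669  0.    -0.   ] [ 0.02 -0.2   5.64] [0.068 0.243 0.014] 23.196396841695154
```

View pics/s13z.png

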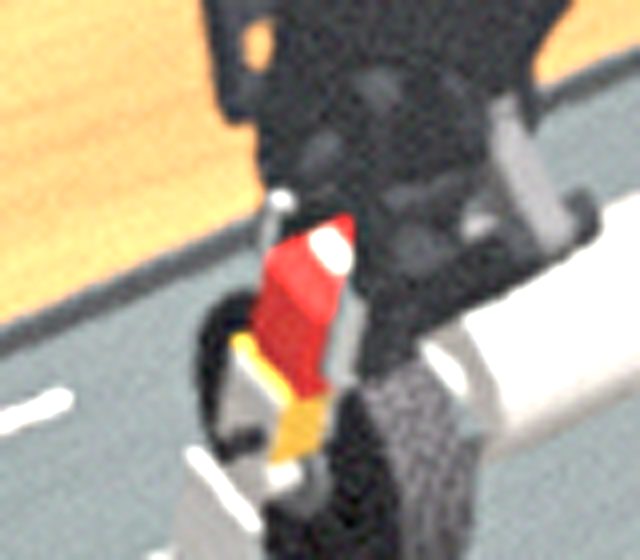

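Call:
{"api": "apply_moves", "payload": {"plan": [1, 0, 0, 0.002, 0, 1, 0, 0, 0.004, 0, 1, 0, 0, 0.006, 0, 1, 0, 0, 0.008, 0, 1, 0, 0, 0.01, 0]}}

```text
clock: 16.43
position: [543.0, 43.0, 118.7]
ee_rot: [0.743, -0.669, -0.001, 0.001]
contact_force: [-0.9, 1.5, -4.9]
gripper_width: 23.1
```

Call:
{"api": "apply_moves", "payload": {"plan": [1, 0, 0, 0.002, 0, 1, 0, 0, 0.003, 0, 1, 0, 0, 0.004, 0]}}

```text
clock: 16.68
position: [543.8, 43.1, 123.5]
ee_rot: [0.743, -0.669, -0.0, 0.0]
contact_force: [-0.1, 1.8, -4.7]
gripper_width: 22.8
```

```bash
python3 - <<'E'
from h import *
s=arm.read_state(); print(s['position'].round(2),s['ee_rot'].round(3),s['contact_force'].round(2),s['wrist_torque'].round(3),s['gripper_width'])
d=grab('scene','s14')
s=arm.read_state(); print(s['position'].round(2),s['contact_force'].round(2))
im=cv2.resize(d['color'][105:175,350:430],None,fx=8,fy=8,interpolation=cv2.INTER_CUBIC)
im=np.clip(im.astype(float)*1.6,0,255).astype(np.uint8)
cv2.imwrite('pics/s14z.png',im[...,::-1])
E
```

```text
[543.77  43.07 123.48] [ 0.743 -0.669 -0.     0.   ] [-0.14  1.84 -4.67] [0.42  0.201 0.009] 22.837954741904905
[543.88  43.11 123.71] [-0.49  2.08 -3.92]
```

View pics/s14z.png

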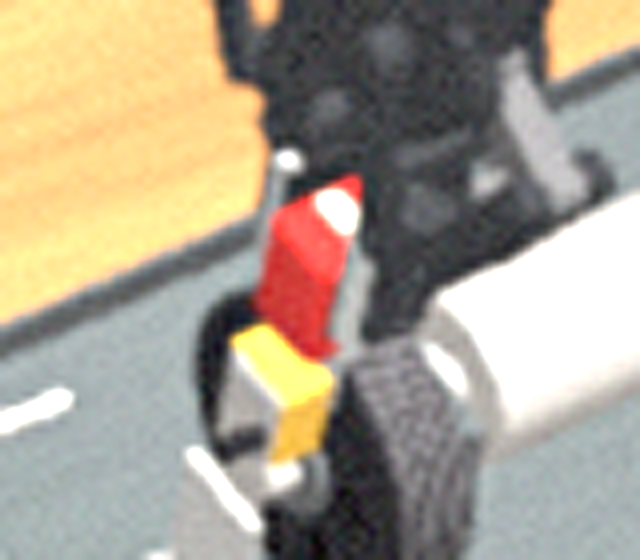

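Call:
{"api": "apply_moves", "payload": {"plan": [1, 0, 0, -0.002, 0, 1, 0, 0, -0.004, 0, 1, 0, 0, -0.006, 0, 1, 0, 0, -0.008, 0, 1, 0, 0, -0.01, 0, 1, 0, 0, -0.011, 0, 1, 0, 0, -0.011, 0]}}

```text
clock: 17.32
position: [544.9, 43.3, 112.6]
ee_rot: [0.743, -0.669, 0.001, -0.001]
contact_force: [1.9, 1.1, 2.8]
gripper_width: 23.4
```

Call:
{"api": "apply_moves", "payload": {"plan": [1, 0, 0, -0.001, 0, 1, 0, 0, -0.002, 0, 1, 0, 0, -0.003, 0, 1, 0, 0, -0.003, 0]}}

```text
clock: 17.65
position: [544.3, 43.2, 110.1]
ee_rot: [0.743, -0.669, 0.0, -0.0]
contact_force: [0.2, 2.1, 5.9]
gripper_width: 23.2
```

Call:
{"api": "apply_moves", "payload": {"plan": [1, 0, 0, -0.001, 0, 1, 0, 0, -0.002, 0, 1, 0, 0, -0.002, 0]}}

```text
clock: 17.9
position: [544.4, 43.2, 110.0]
ee_rot: [0.743, -0.669, 0.001, -0.0]
contact_force: [-4.6, 1.3, 17.5]
gripper_width: 22.8
```

Call:
{"api": "apply_moves", "payload": {"plan": [1, 0, 0, 0.0012, 0, 1, 0, 0, 0.0015, 0, 0.2, 0, 0, 0.0015, 0, 0.2, 0, 0, 0.0015, 0, -0.2, 0, 0, 0.0015, 0, -0.2, 0, 0, 0.0015, 0, -0.2, 0, 0, 0.0015, 0]}}

```text
clock: 18.48
position: [543.5, 42.8, 108.3]
ee_rot: [0.743, -0.669, -0.0, 0.001]
contact_force: [-0.3, 0.3, 0.9]
gripper_width: 51.2
```

Call:
{"api": "apply_moves", "payload": {"plan": [-0.2, 0, 0, 0.015, 0, -0.2, 0, 0, 0.04, 0, -0.2, 0, 0, 0.06, 0, -0.2, 0, -0.03, 0.06, 0, -0.2, 0.003, -0.07, 0.06, 0, -0.2, 0.01, -0.11, 0.06, 0, -0.2, 0.01, -0.11, 0.06, 0, -0.2, 0.01, -0.11, 0.06, 0]}}

```text
clock: 19.15
position: [553.8, -68.9, 168.4]
ee_rot: [0.742, -0.671, -0.0, 0.0]
contact_force: [-0.0, 0.3, -0.8]
gripper_width: 51.1
```

```bash
python3 - <<'E'
from h import *
th=np.radians(6.0); ex=np.array([np.cos(th),np.sin(th)]); ey=np.array([-np.sin(th),np.cos(th)])
s=arm.read_state(); print(s['position'].round(2),s['contact_force'].round(2),s['gripper_width'])
d=grab('scene','s15'); t=grab('top','t15')
im=cv2.resize(d['color'][105:175,350:430],None,fx=8,fy=8,interpolation=cv2.INTER_CUBIC)
im=np.clip(im.astype(float)*1.6,0,255).astype(np.uint8)
cv2.imwrite('pics/s15z.png',im[...,::-1])
a=load('s12')['color'][120:175,370:412].astype(int);b=d['color'][120:175,370:412].astype(int)
print('mean abs diff vs before draw',abs(a-b).mean(), abs(a-b).max())
hsv=cv2.cvtColor(d['color'],cv2.COLOR_RGB2HSV)
P=atdepth(d,np.array([[392,137],[393,137],[393,138],[391,136],[392,138]])); print('top z',P[:,2].round(1))
E
```

```text
[553.76 -68.88 168.43] [-0.02  0.33 -0.8 ] 51.0981329803933
mean abs diff vs before draw 4.395670995670995 147
top z [135.4 137.5 136.5 137.7 136.4]
```

View pics/s15z.png

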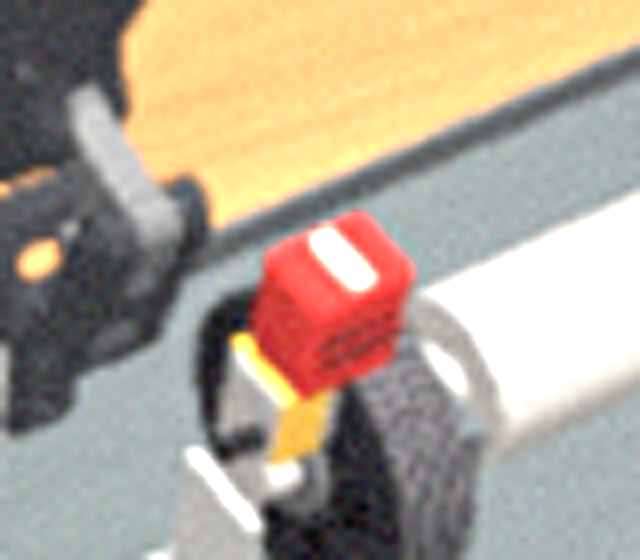

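```bash
python3 -c "
from bench import arm
print(arm.job_done()); print(arm.read_state()['clock'])"
```

```text
the job is handed in; nothing more can be done
None
the job is handed in; nothing more can be done
```

The red 3 mm feeler is standing nipped and fully home between the sensor and the pulley. I handed the job in at about 19 s of the 67 s allowed; no verdict is reported.

- **Placing:** I took the feeler from its rack and lowered it into a gap measured at about 9 mm. The handle touched down on the sensor where expected, with about 2 N, and I let go.
- **Nipping:** I pushed the bracket in about 6.5 mm by its tab. The sliding force was about 6.8 N, then rose to about 11 N with the slope of the sensor leaf. That puts the nip at about 4 N, inside the 3 to 6 N fit. It is inferred from the push force, not measured directly.
- **Feel test:** I drew the blade up about 13 mm, a little more than the 10 mm asked. It moved with a steady drag of about 4 N. I then slid it back to a firm stop. The tool force peaked at 17.5 N there, under the 25 N limit, and I eased off before letting go.
- **Last picture:** The feeler is upright with its handle top at about 136 mm, which is fully home. It looks unchanged from before the draw, and the arm is clear of everything.

Two checks disagreed slightly:
- **Handle edge:** The lower edge of the handle looked about 5 mm further in than a blade lying on the sensing face would give. I put this down to a rounded handle edge. The white stripe on the handle, the pulley face position and the bracket travel all agree with a nipped blade.
- **Sideways centring:** Readings of the feeler's offset from the sensor's middle ranged from about 0 to 4 mm, within the 8 mm limit.

I did not measure the other feelers, the screwdriver, the dish or the chalk again at the end. Nothing in the forces or pictures suggested they were touched.

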